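# Load the soil sample reader and clamp its carriage

## Task

The carriage of the sample reader is clamped with an already-read green-capped jar on it: turn the clamp knob anticlockwise to free it fully, slide the carriage to the yellow loading stop, then, with it there, stand the green jar in the white done tray and stand every red-capped jar from the black tray upright on the carriage. Then slide the loaded carriage right up to the blue reading stop and turn the clamp knob clockwise until tight. Never slide the carriage while it is clamped, leave the white-capped jar in the black tray and the other green jar in the done tray, and do not disturb the loupe or the calculator.

Things in the scene. Friction and masses are not known exactly. Their poses are not given: they have to be found in the camera images.
- red_jar1: squat screw-top soil sample jar, clear with a crimson red ribbed cap; a cylinder 52 mm across and 45 mm tall (cap: the upper 18 mm), about 130 g. Origin: centre of its underside, z up. A new sample; some of the four red-capped jars may be absent.
- red_jar2: squat screw-top soil sample jar, clear with a crimson red ribbed cap; a cylinder 52 mm across and 45 mm tall (cap: the upper 18 mm), about 130 g. Origin: centre of its underside, z up. A new sample; some of the four red-capped jars may be absent.
- red_jar3: squat screw-top soil sample jar, clear with a crimson red ribbed cap; a cylinder 52 mm across and 45 mm tall (cap: the upper 18 mm), about 130 g. Origin: centre of its underside, z up. A new sample; some of the four red-capped jars may be absent.
- red_jar4: squat screw-top soil sample jar, clear with a crimson red ribbed cap; a cylinder 52 mm across and 45 mm tall (cap: the upper 18 mm), about 130 g. Origin: centre of its underside, z up. A new sample; some of the four red-capped jars may be absent.
- green_jar: squat screw-top soil sample jar, clear with a green ribbed cap; a cylinder 52 mm across and 45 mm tall (cap: the upper 18 mm), about 130 g. Origin: centre of its underside, z up. The already-read sample that starts standing on the carriage.
- old_green_jar: squat screw-top soil sample jar, clear with a green ribbed cap; a cylinder 52 mm across and 45 mm tall (cap: the upper 18 mm), about 130 g. Origin: centre of its underside, z up. An earlier sample already standing in the done tray; it stays there.
- white_jar: squat screw-top soil sample jar, clear with a white ribbed cap; a cylinder 52 mm across and 45 mm tall (cap: the upper 18 mm), about 130 g. Origin: centre of its underside, z up. The reference sample standing among the red ones in the black tray; it stays there.
- in_tray: black shallow tray with an orange liner, fixed, 180 mm (its x) by 270 mm (its y), rim 15 mm high, walls 4 mm, floor 4 mm above the table. Origin: centre of its underside.
- done_tray: white shallow tray with a grey liner (the done tray), fixed, 140 mm (its x) by 220 mm (its y), rim 15 mm high, walls 4 mm, floor 4 mm above the table. Origin: centre of its underside.
- slide_bed: aluminium slide bed, fixed, 60 mm wide, along its y; origin on the table under the middle of the carriage's travel. Yellow loading stop at its -y end, blue reading stop at its +y end (tops at 46 mm). A white bar-shaped reader, 45 wide, 260 long, 70 mm high, stands beside the reading end (centre at x 100, y 100 mm). The clamp knob stands at y 285 mm, beyond the blue stop.
- deck (a point): centre of the upper surface of the carriage's deck, 45 mm above the table; axes as the slide bed's. Deck inside the rims: 70 mm (x) by 240 mm (y), rims 8 mm high and 5 mm thick; room for four jars in a row along y.
- handle (a point): grip point of the carriage's upright orange handle, on the robot's side of the carriage: 14 mm thick along the slide (y), 20 mm along x, upright from 43 mm to 79 mm above the table; this point is 68 mm above the table and 68 mm from the deck's centre line.
- carriage (a joint): position of the carriage along the slide (m): 0 = against the yellow loading stop, 0.200 = against the blue reading stop; grows along the slide bed's +y. Slides with about 3 N.
- clamp_grip (a point): grip point of the black clamp knob at the blue end of the slide, on its vertical axis, 82 mm above the table. Bar grip 14 mm thick, 46 mm long, from 23 mm below to 7 mm above this point (48 mm round flange below). It lies along the slide bed's x at joint value 0 and turns clockwise (seen from above) with the joint.
- clamp (a joint): angle of the clamp knob (rad): 0 = fully free, 1.45 = fully tight; grows as it turns clockwise seen from above.
- loupe: folding steel loupe lying flat, 34 mm across, 14 mm high, with a 35 mm case to its -x; leave alone. Origin: under the lens.
- calculator: grey desk calculator, 130 by 75 by 14 mm, leave alone. Origin: centre of its underside.
There are look-alikes about, which are no part of the job. Leave any purple look-alike of the red_jar1 alone. What is shaped like the red_jar3 but purple is not meant.

How it is judged:
On the way, in this order (a step that is already met when the one before it is completed fails the run):
1. the clamp knob is turned anticlockwise until free (0.2 rad or less) (value of joint clamp below 0.2 rad), for 0.2 s.
2. the carriage is slid against the yellow loading stop (within 8 mm) (value of joint carriage below 0.008 m), for 0.2 s.
3. with the carriage at the loading stop (within 20 mm), the green jar stands in the done tray and all red jars stand on the carriage (x of red_jar1 in the frame of deck between -0.015 and 0.015 m and y of red_jar1 in the frame of deck between -0.105 and 0.105 m and z of red_jar1 in the frame of deck between -0.008 and 0.008 m and angle between each of red_jar1, red_jar2, red_jar3, red_jar4, green_jar's own z axis and vertical below 0.15 rad and x of red_jar2 in the frame of deck between -0.015 and 0.015 m and y of red_jar2 in the frame of deck between -0.105 and 0.105 m and z of red_jar2 in the frame of deck between -0.008 and 0.008 m and x of red_jar3 in the frame of deck between -0.015 and 0.015 m and y of red_jar3 in the frame of deck between -0.105 and 0.105 m and z of red_jar3 in the frame of deck between -0.008 and 0.008 m and x of red_jar4 in the frame of deck between -0.015 and 0.015 m and y of red_jar4 in the frame of deck between -0.105 and 0.105 m and z of red_jar4 in the frame of deck between -0.008 and 0.008 m and x of green_jar in the frame of done_tray between -0.05 and 0.05 m and y of green_jar in the frame of done_tray between -0.09 and 0.09 m and z of green_jar in the frame of done_tray between -0.005 and 0.012 m and value of joint carriage below 0.02 m), for 0.3 s.
4. the carriage, still unclamped (knob below 0.4 rad), is slid against the blue reading stop (within 8 mm) (value of joint carriage above 0.192 m and value of joint clamp below 0.4 rad), for 0.2 s.
At the end, for the whole second after the job is handed in: Red jars upright and still on the deck (15 mm of its centre line, 105 mm of its middle); green jar upright in the done tray (within 50 x 90 mm of its centre); carriage within 8 mm of the blue stop; knob at 1.25 rad or more; white and old green jars upright in their trays (x of red_jar1 in the frame of deck between -0.015 and 0.015 m and y of red_jar1 in the frame of deck between -0.105 and 0.105 m and z of red_jar1 in the frame of deck between -0.008 and 0.008 m and angle between each of red_jar1, red_jar2, red_jar3, red_jar4, green_jar, white_jar, old_green_jar's own z axis and vertical below 0.15 rad and x of red_jar2 in the frame of deck between -0.015 and 0.015 m and y of red_jar2 in the frame of deck between -0.105 and 0.105 m and z of red_jar2 in the frame of deck between -0.008 and 0.008 m and x of red_jar3 in the frame of deck between -0.015 and 0.015 m and y of red_jar3 in the frame of deck between -0.105 and 0.105 m and z of red_jar3 in the frame of deck between -0.008 and 0.008 m and x of red_jar4 in the frame of deck between -0.015 and 0.015 m and y of red_jar4 in the frame of deck between -0.105 and 0.105 m and z of red_jar4 in the frame of deck between -0.008 and 0.008 m and x of green_jar in the frame of done_tray between -0.05 and 0.05 m and y of green_jar in the frame of done_tray between -0.09 and 0.09 m and z of green_jar in the frame of done_tray between -0.005 and 0.012 m and value of joint carriage above 0.192 m and value of joint clamp above 1.25 rad and x of white_jar in the frame of in_tray between -0.085 and 0.085 m and y of white_jar in the frame of in_tray between -0.13 and 0.13 m and z of white_jar in the frame of in_tray between -0.005 and 0.012 m and x of old_green_jar in the frame of done_tray between -0.065 and 0.065 m and y of old_green_jar in the frame of done_tray between -0.105 and 0.105 m and z of old_green_jar in the frame of done_tray between -0.005 and 0.012 m and linear speed of each of red_jar1, red_jar2, red_jar3, red_jar4, green_jar below 0.02 m/s); the robot touches nothing.
It fails at once if the carriage is slid while clamped (faster than 0.05 m/s with the knob above 0.7 rad) (value of joint clamp above 0.7 rad and (velocity of joint carriage above 0.05 m/s or velocity of joint carriage below -0.05 m/s)).
It fails at once if the loupe or calculator is moved by more than 30 mm (distance of any of loupe, calculator from where it was at the start of the episode above 0.03 m).
Of red_jar1, red_jar2, red_jar3, red_jar4 only 2 to 4 are there at a start; the rules pass over those that are not, and their reading is None.
At some moment in a run one of red_jar1, red_jar2, red_jar3, red_jar4 may be knocked a few centimetres aside while the robot is not near it.
It also fails if it takes over 208 s, if anything falls off the work surface, if the arm or the gripper's body presses on something with over 40 N, if the wrist force passes 120 N, or if a joint passes its speed limit or range.

## Robot

A 6-joint arm with a two-finger parallel gripper is mounted at the origin on the work surface. World frame = base frame: x ahead of the robot, y to its left, z up, the work surface at z = 0. Lengths are in m, angles in rad, forces in N, time in s.
With the tool pointing down it reaches from about 0.25 to 0.8 m from the base axis. Payload 8.5 kg.
Tool frame: the origin (TCP) lies midway between the tips of the shut fingers; the grasp point (between the pads) lies 19 mm behind it; z points along the fingers, y is the line along which they close (so a half turn about z gives the same grasp; the last joint's range is limited). The gripper opens to 85 mm and grips with 20 to 120 N. Pads are 22 mm wide; open, the fingers measure 114 mm over their backs; the gripper's body (76 mm by 85 mm) begins 54 mm behind the grasp point. The pads swing forward as they close: fully open they stand 13 mm farther back than shut.
Start: joints at [0, 0.238, -0.013, 1.319, 0, 1.571], TCP at [0.525, -0, 0.231] pointing down, gripper open.
Joint ranges: [-2.66, 2.66], [-1.03, 1.9], [-1.14, 1.46], [-1.82, 2.27], [-1.45, 1.34], [-3.14, 3.14]. Speed limits (rad/s): [2.22, 2.22, 2.79, 3.14, 3.14, 3.14].

## Interface

Orientations are given as a 3x3 rotation matrix whose columns are the frame's x, y, z axes.
In Python, from rig import get_obs, capture, camera_params, close_job gives the robot as it stands.
- The arm moves only by the tool drive_tool, never from a script. Its argument "steps" is a list that holds one entry, the list of rows, each a list of 6 numbers: the shift along the tool's x, y, z scaled (see below), then the turn, a rotation vector about the tool's x, y, z scaled (see below). A call has 1 to 12 rows; each row is the pose to reach, as a shift and turn from the pose commanded when the call began, along the tool's axes at that moment; what a row does not reach only later rows make up. The controller multiplies each number of a shift by 0.1 m and each number of a turn by pi/4 rad. A row lasts 1/8 s, in which the tool goes at most 62.5 mm and 10.7 degrees, less where a joint would pass 70% of its speed; a pose out of reach is approached as far as the arm can. A call with a number of a shift or a turn outside -1 to 1 is refused whole. A call with a gripper value outside its range is refused whole. "fingers" is the opening, from 0 (shut) to 1 (fully open), set as the call begins (left out, the last holds). The fingers move at their own pace and stop on an object; "squeeze" is the grip in N (left out, the last holds). Time passes only in rows, so rows that repeat a pose let the fingers close. It gives the time, the measured TCP pose, the force, the opening and the grip force at its end, in the units of the state.
- get_obs(): the state, without advancing time (a new reading comes with each control period).
- capture(name): name is "scene" or "side" or "wrist"; returns the picture (400x640x3 uint8, red, green, blue); there is no depth.
- camera_params(name): a dict with "intrinsics" (3x3 intrinsics, pixels), "rvec" (rotation vector, rad) and "tvec" (3), from world to camera coordinates, as OpenCV has them; the wrist camera has in their place "mount" (4x4, takes a point from camera to tool coordinates, whose origin is the TCP and whose axes are the flange's). Camera axes: x right, y down, z forward; pixel columns grow to the right and rows downward; lengths in m; the calibration is good to about 2 mm. A picture is of the moment at which its call begins: read the wrist's pose just before it. camera_params takes no time and is no camera call.
- close_job(): hands the job in; it is judged then, once.
The state is a dict: "time": time; "joint_pos": joint angles; "joint_vel": joint speeds; "tau": joint torques, N m; "tcp_pos": TCP position; "tool_rot": TCP orientation; "wrist_force": force on the tool from outside, world axes, zero at the start; "ft_torque": the same for the moment, N m; "gripper_width": finger opening in m; "grip_force": force on a finger pad.
Only numpy, scipy, OpenCV 4.12 (cv2) and the standard library are available. Lean on these libraries where they do the work, as an engineer would, in place of code of your own. Each camera call takes 0.05 s, during which the arm holds its last target. There are 200 camera calls.

## Working session

There is one attempt and no reset: what is moved stays moved. The work goes in short steps, Python scripts to look and compute and a tool call to move; the robot and the scene stay as the last step left them, time stands still between calls to the robot, and variables do not carry over. Pictures are saved under pics/ and viewed, at most 14 in all, crops included, and the job is handed in when it is done.

Besides the shell and the picture viewer there is one more tool, called after "Emit:" as a command line: name --argument value ..., lists and objects as JSON in quotes. drive_tool: Moves the arm, as the interface text tells. Its arguments: {"type":"object","properties":{"steps":{"type":"array","items":{"type":"array","items":{"type":"array","items":{"type":"number"}}}},"fingers":{"type":"number"},"squeeze":{"type":"number"}},"required":["steps"]}

```bash
mkdir -p pics; cat > h.py <<'E'
import numpy as np, cv2
from rig import get_obs, capture, camera_params
def cam(name):
    p=camera_params(name); K=np.array(p["intrinsics"],float)
    if "rvec" in p:
        R=cv2.Rodrigues(np.array(p["rvec"],float))[0]; t=np.array(p["tvec"],float).ravel()
    else:
        o=get_obs(); T=np.eye(4); T[:3,:3]=o["tool_rot"]; T[:3,3]=o["tcp_pos"]
        M=np.linalg.inv(T@np.array(p["mount"])); R=M[:3,:3]; t=M[:3,3]
    return K,R,t
def p2w(c,u,v,z):
    K,R,t=c; C=-R.T@t; d=R.T@np.linalg.inv(K)@np.array([u,v,1.]); return C+d*(z-C[2])/d[2]
def w2p(c,P):
    K,R,t=c; q=K@(R@np.array(P,float)+t); return q[:2]/q[2]
def save(img,name,k=1.25,box=None):
    if box: img=img[box[1]:box[3],box[0]:box[2]]
    cv2.imwrite("pics/"+name,cv2.cvtColor(cv2.resize(img,None,fx=k,fy=k,interpolation=cv2.INTER_CUBIC),cv2.COLOR_RGB2BGR))
E
python3 - <<'E'
from h import *
for n in("scene","side"):
    i=capture(n); np.save(n+".npy",i); save(i,n+"0.png"); c=cam(n); print(n,c[0][0,0],-c[1].T@c[2],c[1][2])
o=get_obs();print(o["tcp_pos"],o["tool_rot"],o["gripper_width"],camera_params("wrist"))
E
```

```text
scene 457.2726895816186 [0.90993796 0.24402481 0.94539563] [-0.42340032 -0.32481655 -0.84571057]
side 483.1578268006703 [-0.01746052 -0.84875868  0.78402398] [ 0.41155637  0.68220367 -0.60433394]
[5.24632229e-01 2.38848313e-05 2.30736819e-01] [[-7.75493667e-05  9.99999140e-01 -1.30923183e-03]
 [ 9.99999997e-01  7.75799260e-05  2.32906465e-05]
 [ 2.33921966e-05 -1.30923002e-03 -9.99999143e-01]] 0.08531347431282767 {'intrinsics': array([[307.91993632,   0.        , 319.17777878],
       [  0.        , 307.91993632, 201.78129089],
       [  0.        ,   0.        ,   1.        ]]), 'mount': array([[-3.40907742e-04, -9.62492172e-01, -2.71309239e-01,
         6.86726395e-02],
       [ 9.99999857e-01, -4.39804510e-04,  3.03715073e-04,
        -3.83399431e-05],
       [-4.11646407e-04, -2.71309096e-01,  9.62492184e-01,
        -1.42413420e-01],
       [ 0.00000000e+00,  0.00000000e+00,  0.00000000e+00,
         1.00000000e+00]])}
```

View pics/scene0.png

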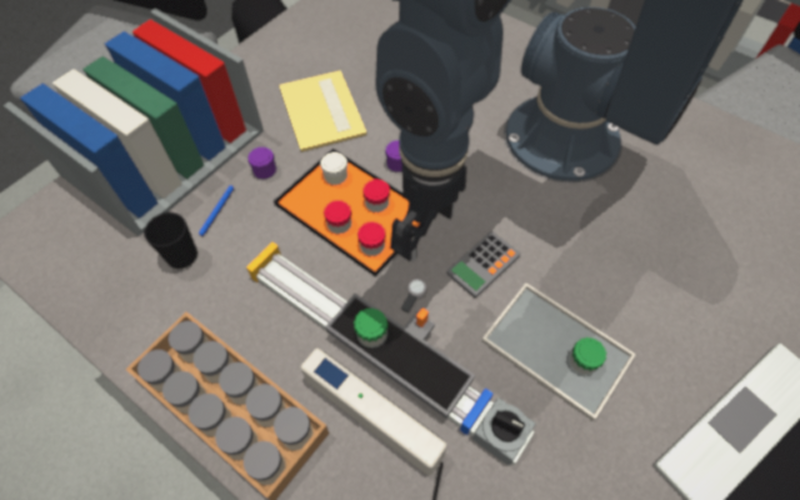

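View pics/side0.png

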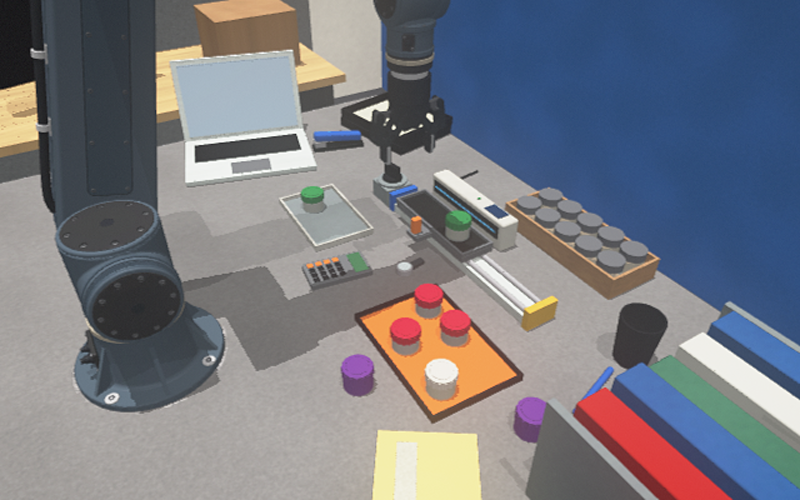

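The scene shows three red jars (377,190; 337,213; 371,236) and a white one (334,167) in the black tray. The green jar on the carriage is at (370,325) and the old green one at (589,352). The yellow stop is at (263,262), the blue stop at (477,410) and the knob at (507,425). The side view confirms there is no fourth red jar.

```bash
cat >> h.py <<'E'
from scipy.optimize import minimize
def mask(img,col):
    h=cv2.cvtColor(img,cv2.COLOR_RGB2HSV); H,S,V=[h[...,k].astype(int) for k in range(3)]
    if col=="red": return (((H>168)|(H<4))&(S>150)&(V>80)).astype(np.uint8)
    if col=="green": return ((H>50)&(H<80)&(S>130)&(V>60)).astype(np.uint8)
def capfit(c,cen,ztop,g=(0.5,0)):
    a=np.linspace(0,2*np.pi,24)
    def pc(xy):
        P=[w2p(c,(xy[0]+.026*np.cos(t),xy[1]+.026*np.sin(t),z)) for t in a for z in(ztop,ztop-.018)]
        m=cv2.moments(cv2.convexHull(np.array(P,np.float32))); return np.array([m["m10"]/m["m00"],m["m01"]/m["m00"]])
    x=p2w(c,*cen,ztop-.006)[:2]
    for _ in range(6): x=x+(p2w(c,*cen,ztop)-p2w(c,*pc(x),ztop))[:2]
    return x
def blobs(img,col,lo=120,hi=3000):
    n,_,s,ce=cv2.connectedComponentsWithStats(mask(img,col))
    return [(ce[i],s[i,4],s[i,2:4]) for i in range(1,n) if lo<s[i,4]<hi]
E
python3 - <<'E'
from h import *
for n in("scene","side"):
    i=np.load(n+".npy");c=cam(n)
    for col in("red","green"):
        for ce,a,wh in blobs(i,col): print(n,col,ce.round(1),a,wh,capfit(c,ce,.049).round(4),"deck",capfit(c,ce,.09).round(4))
save(np.load("scene.npy"),"s1.png",3.3,(180,180,440,360))
save(np.load("side.npy"),"s2.png",3.3,(290,130,460,270))
E
```

```text
scene red [627.5  21. ] 426 [30 38] [-0.6083  0.2726] deck [-0.5395  0.2713]
scene red [159.   58.8] 2387 [89 97] [ 0.3681 -0.7503] deck [ 0.3926 -0.7053]
scene red [300.9 152.6] 329 [22 21] [ 0.3883 -0.2132] deck [ 0.4119 -0.1925]
scene red [269.7 170.2] 338 [22 20] [ 0.4754 -0.2405] deck [ 0.495  -0.2185]
scene red [296.8 187.6] 360 [22 21] [ 0.4753 -0.1565] deck [ 0.495  -0.1384]
scene green [295.9 259. ] 490 [26 25] [ 0.6194 -0.044 ] deck [ 0.6325 -0.0309]
scene green [471.  282.7] 450 [25 24] [0.4416 0.2805] deck [0.4628 0.2788]
side red [342.7 235.7] 331 [23 19] [ 0.4764 -0.1555] deck [ 0.4492 -0.1936]
side red [363.6 256.1] 329 [25 18] [ 0.4783 -0.2362] deck [ 0.451  -0.2699]
side red [324.  263.6] 382 [25 21] [ 0.3904 -0.2109] deck [ 0.368 -0.246]
```

View pics/s1.png

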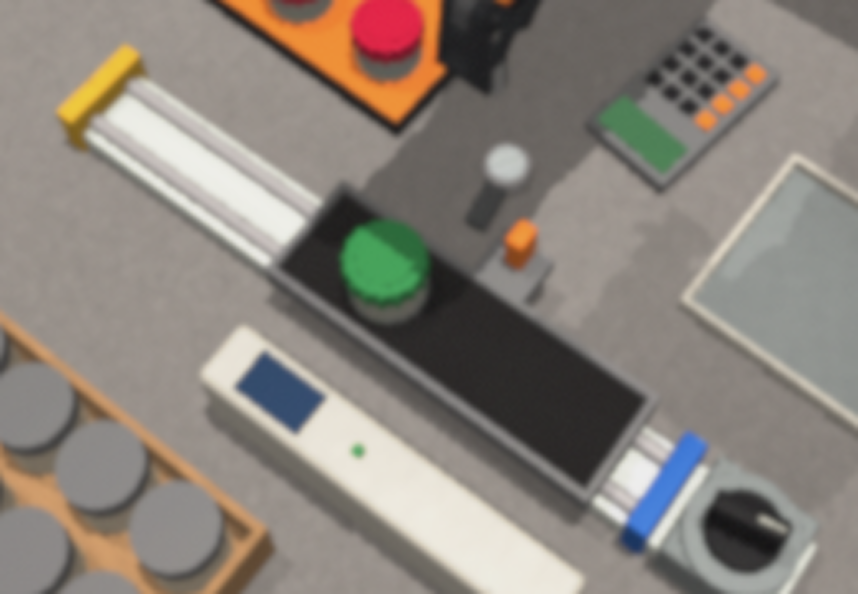

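View pics/s2.png

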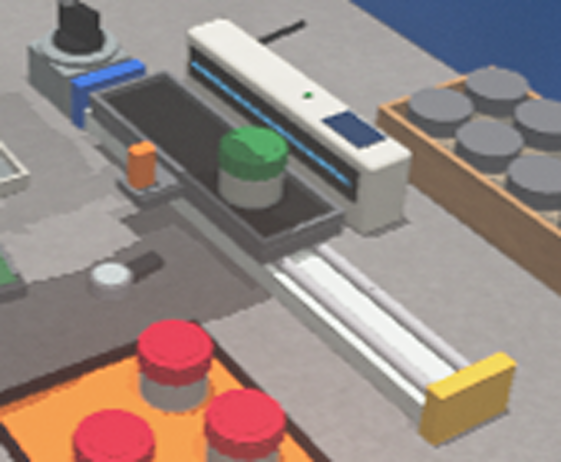

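Crop 1: the outer deck-rim corners are at (343,185), (272,265), (585,497) and (655,403). The handle top is at (521,228), and the knob centre about (745,530) with its bar pointing right to (790,535). The loupe is at (507,163), close to the handle's path. Crop 2 shows the same layout from the side.

```bash
python3 - <<'E'
from h import *
c=cam("scene")
f=lambda u,v,z:p2w(c,180+u/3.3,180+v/3.3,z)[:2]
C=np.array([f(343,185,.053),f(272,265,.053),f(585,497,.053),f(655,403,.053)]);print(C.round(4))
print("edge lens",[np.linalg.norm(C[i]-C[i-1]).round(4) for i in range(4)],"exp .080 x .250")
m=C.mean(0);y=(C[2]+C[3]-C[0]-C[1]);y/=np.linalg.norm(y);th=np.degrees(np.arctan2(y[1],y[0]));print("mid",m,"ydir",y,th)
for n,u,v,z in [("handle",521,228,.079),("knob",745,530,.082),("yel",130,45,.046),("yel",60,112,.046),("blue",692,432,.046),("blue",628,540,.046),("loupe",507,163,.014),("done",797,157,.015),("done",684,300,.015)]:
    P=f(u,v,z); x=np.array([y[1],-y[0]]);d=P-m;print(n,P.round(4),"in deck x,y",d@x,d@y)
# done tray from scene0 (px/1.25)
for u,v in[(527,287),(634,354),(597,414),(485,338)]: print("done",p2w(c,u/1.25,v/1.25,.015)[:2])
for u,v in[(275,203),(334,150),(376,271)]: print("in",p2w(c,u/1.25,v/1.25,.015)[:2])
d=cam("side")
g=lambda u,v,z:p2w(d,290+u/3.3,130+v/3.3,z)[:2]
for n,u,v,z in [("deck",160,73,.053),("deck",90,95,.053),("deck",268,258,.053),("deck",343,212,.053),("handle",142,150,.079),("knob",82,15,.089),("loupe",111,272,.014)]: print(n,g(u,v,z).round(4))
E
```

```text
[[ 0.5969 -0.0946]
 [ 0.6686 -0.0945]
 [ 0.6696  0.1495]
 [ 0.5971  0.1512]]
edge lens [np.float64(0.2458), np.float64(0.0716), np.float64(0.244), np.float64(0.0725)] exp .080 x .250
mid [0.63305609 0.02793274] ydir [0.00255299 0.99999674] 89.85372438836124
handle [0.5619 0.0243] in deck x,y -0.07114446526511252 -0.0038471895198186465
knob [0.6384 0.2348] in deck x,y 0.004865497961666705 0.20692136046817386
yel [ 0.5997 -0.2875] in deck x,y -0.0325581594347198 -0.3155287529488407
yel [ 0.6682 -0.2881] in deck x,y 0.03591060327480598 -0.3159022686175961
blue [0.5964 0.1783] in deck x,y -0.03708263610127704 0.15026401578544812
blue [0.6732 0.183 ] in deck x,y 0.03971088769724662 0.15517044632002416
loupe [ 0.5014 -0.0291] in deck x,y -0.13149757213880103 -0.05736501359484233
done [0.3767 0.1296] in deck x,y -0.2566160159263333 0.10097130886022224
done [0.5138 0.1242] in deck x,y -0.11948000743166787 0.09600790008575408
done [0.38113165 0.13237491]
done [0.38334757 0.34395559]
done [0.51403184 0.34004764]
done [0.51187111 0.12486826]
in [ 0.52047468 -0.36938689]
in [ 0.34222443 -0.36591775]
in [ 0.52118816 -0.10948514]
deck [0.6603 0.1431]
deck [0.5889 0.1439]
deck [ 0.5845 -0.1187]
deck [ 0.6687 -0.1018]
handle [0.5604 0.0182]
knob [0.6216 0.2115]
loupe [ 0.5018 -0.0312]
```

Emit:
drive_tool --steps '[[[1, 1, 0, 0, 0, 0], [1, 1, 0, 0, 0, 0], [1, 1, 0, 0, 0, 0], [1, 1, 0, 0, 0, 0]]]'

```text
time: 0.6
tcp_pos: [0.6252, 0.101, 0.2299]
tool_rot: [[-0.002, 1.0, -0.002], [1.0, 0.002, -0.0], [-0.0, -0.002, -1.0]]
wrist_force: [-0.7, -0.6, 0.2]
gripper_width: 0.0856
grip_force: 0.0
```

Emit:
drive_tool --steps '[[[1, 0.1, 0, 0, 0, 0], [1, 0.1, 0, 0, 0, 0], [1, 0.1, 0, 0, 0, 0], [1, 0.1, 0, 0, 0, 0], [1, 0.1, 0, 0, 0, 0]]]'

```text
time: 1.23
tcp_pos: [0.6347, 0.1985, 0.2316]
tool_rot: [[0.002, 1.0, -0.0], [1.0, -0.002, -0.0], [-0.0, -0.0, -1.0]]
wrist_force: [0.3, 0.0, -0.1]
gripper_width: 0.0854
grip_force: 0.0
```

```bash
python3 - <<'E'
from h import *
o=get_obs();print(o["time"],o["tcp_pos"],o["joint_pos"])
i=capture("wrist");np.save("w1.npy",i);save(i,"w1.png")
E
```

```text
1.225 [0.63473246 0.19847681 0.23157258] [ 3.03146015e-01  4.88868724e-01  3.67179634e-01  1.44928549e+00
 -1.83670318e-04  1.87548281e+00]
```

View pics/w1.png

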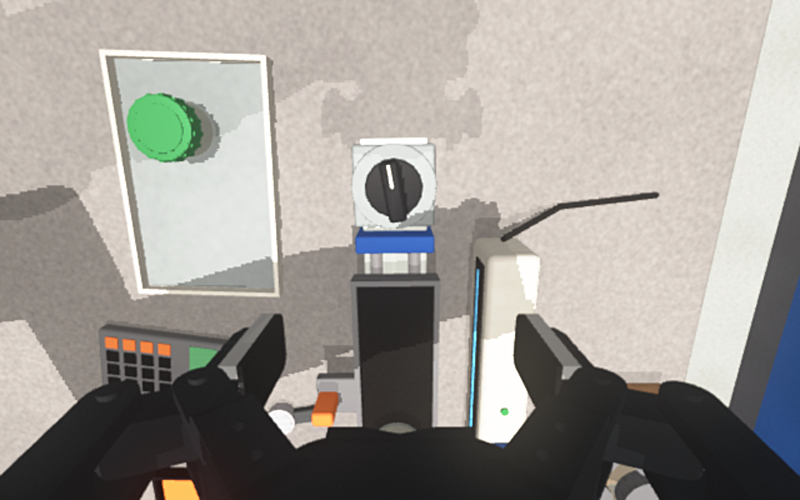

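The wrist view shows the knob flange centred at (394,188). Its bar runs from about (387,162) to (401,220), tilted about 10° from the slide axis, so it is tight. The deck edges are at x 353–438.

```bash
python3 - <<'E'
from h import *
c=cam("wrist")
for n,u,v,z in[("flange",394,188,.06),("bartop",388,163,.089),("barbot",401,220,.089),("barmid",394.5,191,.089),("blueL",357,240,.046),("blueR",433,240,.046),("deckTL",353,277,.053),("deckTR",438,275,.053),("deckL",352,425,.053),("deckR",437,425,.053),("handle",325,403,.079),("green",160,127,.049),("dTL",101,52,.015),("dTR",269,57,.015),("dBR",277,295,.015),("dBL",138,293,.015)]: print(n,p2w(c,u/1.25,v/1.25,z)[:2].round(4))
save(np.load("w1.npy"),"w1c.png",8,(270,100,360,170))
E
```

```text
flange [0.631  0.2327]
bartop [0.6271 0.2538]
barbot [0.6365 0.212 ]
barmid [0.6317 0.2337]
blueL [0.5981 0.186 ]
blueR [0.6648 0.1858]
deckTL [0.5943 0.1541]
deckTR [0.6693 0.1558]
deckL [ 0.588  -0.0013]
deckR [ 0.6723 -0.0015]
handle [0.5684 0.044 ]
green [0.4431 0.2805]
dTL [0.3835 0.3423]
dTR [0.5251 0.3382]
dBR [0.5128 0.1218]
dBL [0.3742 0.1242]
```

View pics/w1c.png

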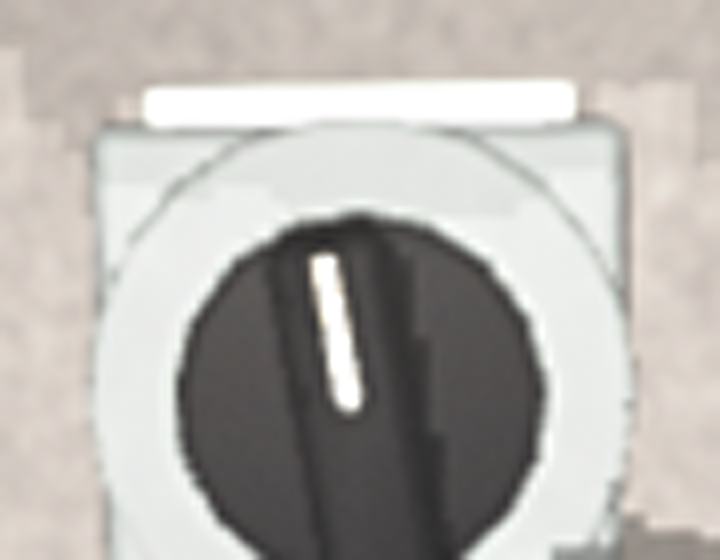

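Emit:
drive_tool --steps '[[[0.345, -0.03, 1, 0, 0, -0.245], [0.345, -0.03, 1, 0, 0, -0.245], [0.345, -0.03, 1, 0, 0, -0.245], [0.345, -0.03, 1, 0, 0, -0.245], [0.345, -0.03, 1, 0, 0, -0.245]]]' --fingers 0.5

```text
time: 1.9
tcp_pos: [0.6333, 0.2341, 0.1337]
tool_rot: [[-0.19, 0.982, 0.003], [0.982, 0.19, 0.001], [0.0, 0.003, -1.0]]
wrist_force: [0.7, 0.2, 0.4]
gripper_width: 0.0426
grip_force: 0.0
```

Emit:
drive_tool --steps '[[[0, 0, 0.3, 0, 0, 0], [0, 0, 0.5, 0, 0, 0], [0, 0, 0.65, 0, 0, 0], [0, 0, 0.65, 0, 0, 0], [0, 0, 0.65, 0, 0, 0], [0, 0, 0.65, 0, 0, 0]]]'

```text
time: 2.65
tcp_pos: [0.6325, 0.2347, 0.0673]
tool_rot: [[-0.191, 0.982, 0.001], [0.982, 0.191, 0.001], [0.0, 0.001, -1.0]]
wrist_force: [-0.7, -0.4, 0.2]
gripper_width: 0.0428
grip_force: 0.0
```

Emit:
drive_tool --steps '[[[0, 0, 0, 0, 0, 0], [0, 0, 0, 0, 0, 0], [0, 0, 0, 0, 0, 0], [0, 0, 0, 0, 0, 0], [0, 0, 0, 0, 0, 0], [0, 0, 0, 0, 0, 0]]]' --fingers 0 --squeeze 40

```text
time: 3.4
tcp_pos: [0.6301, 0.2341, 0.0668]
tool_rot: [[-0.191, 0.982, -0.003], [0.982, 0.191, -0.001], [0.0, -0.003, -1.0]]
wrist_force: [-8.8, -3.0, 7.5]
gripper_width: 0.0132
grip_force: 40.7
```

Emit:
drive_tool --steps '[[[0, 0, 0, 0, 0, -0.2], [0, 0, 0, 0, 0, -0.4], [0, 0, 0, 0, 0, -0.6], [0, 0, 0, 0, 0, -0.8], [0, 0, 0, 0, 0, -1], [0, 0, 0, 0, 0, -1], [0, 0, 0, 0, 0, -1]]]'

```text
time: 4.28
tcp_pos: [0.629, 0.2336, 0.0668]
tool_rot: [[-0.829, 0.559, -0.005], [0.559, 0.829, -0.001], [0.003, -0.004, -1.0]]
wrist_force: [-13.4, -3.7, 11.0]
gripper_width: 0.0132
grip_force: 41.0
```

Emit:
drive_tool --steps '[[[0, 0, 0, 0, 0, -0.2], [0, 0, 0, 0, 0, -0.4], [0, 0, 0, 0, 0, -0.6], [0, 0, 0, 0, 0, -0.78], [0, 0, 0, 0, 0, -0.78], [0, 0, 0, 0, 0, -0.78], [0, 0, 0, 0, 0, -0.78]]]'

```text
time: 5.15
tcp_pos: [0.6287, 0.2327, 0.0668]
tool_rot: [[-1.0, -0.019, -0.005], [-0.019, 1.0, -0.003], [0.006, -0.003, -1.0]]
wrist_force: [-14.5, -7.4, 13.1]
gripper_width: 0.0135
grip_force: 41.5
```

Emit:
drive_tool --steps '[[[0, 0, 0, 0, 0, 0], [0, 0, 0, 0, 0, 0], [0, 0, -0.3, 0, 0, 0], [0, 0, -0.7, 0, 0, 0], [0, 0, -1, 0, 0, 0], [0, 0, -1, 0, 0, 0]]]' --fingers 0.5

```text
time: 5.9
tcp_pos: [0.6336, 0.2352, 0.169]
tool_rot: [[-1.0, -0.02, 0.005], [-0.02, 1.0, 0.002], [-0.005, 0.002, -1.0]]
wrist_force: [-0.9, 0.6, -0.7]
gripper_width: 0.0426
grip_force: 0.0
```

Emit:
drive_tool --steps '[[[0.65, -1, 0, 0, 0, 0], [0.65, -1, 0, 0, 0, 0], [0.65, -1, 0, 0, 0, 0], [0.65, -1, 0, 0, 0, 0]]]'

```text
time: 6.4
tcp_pos: [0.5692, 0.1333, 0.1659]
tool_rot: [[-1.0, -0.019, 0.0], [-0.019, 1.0, 0.0], [-0.0, 0.0, -1.0]]
wrist_force: [-0.3, 0.0, -0.0]
gripper_width: 0.0425
grip_force: 0.0
```

Emit:
drive_tool --steps '[[[0, -0.9, 0, 0, 0, 0], [0, -0.9, 0, 0, 0, 0], [0, -0.9, 0, 0, 0, 0], [0, -0.9, 0, 0, 0, 0]]]'

```text
time: 6.9
tcp_pos: [0.5713, 0.0443, 0.1658]
tool_rot: [[-1.0, -0.02, -0.0], [-0.02, 1.0, 0.0], [0.0, 0.0, -1.0]]
wrist_force: [0.3, 0.4, 0.2]
gripper_width: 0.0429
grip_force: 0.0
```

```bash
python3 - <<'E'
from h import *
o=get_obs();print(o["time"],o["tcp_pos"],o["joint_pos"])
i=capture("wrist");c=cam("wrist");np.save("w2.npy",i);save(i,"w2.png")
E
```

```text
6.9 [0.57125618 0.04426518 0.16582266] [ 7.71020279e-02  3.48067621e-01 -2.66627221e-02  1.19634298e+00
  4.31197445e-04  5.68317319e-02]
```

View pics/w2.png

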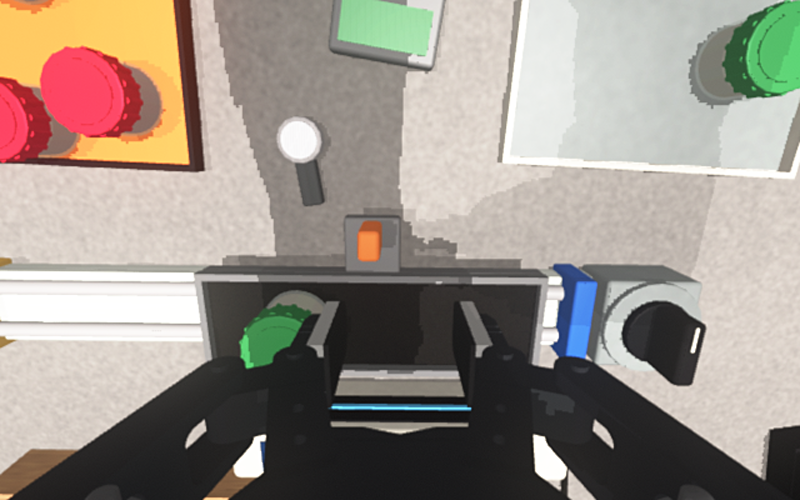

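The handle top is at (368,246), the deck corners at (200,275) and (546,275), and the knob's pointer is now across the slide, so it is free.

```bash
python3 - <<'E'
from h import *
c=cam("wrist")
for n,u,v,z in[("handle",369,246,.079),("deckTL",197,268,.053),("deckTR",547,268,.053),("knobptr",695,340,.089),("red",85,90,.049),("loupe",299,138,.014)]: print(n,p2w(c,u/1.25,v/1.25,z)[:2].round(4))
E
```

```text
handle [0.5634 0.0258]
deckTL [ 0.5887 -0.0961]
deckTR [0.5837 0.148 ]
knobptr [0.6182 0.2329]
red [ 0.4741 -0.1539]
loupe [ 0.4999 -0.0303]
```

Emit:
drive_tool --steps '[[[0.09, -0.19, 0.3, 0, 0, 0], [0.09, -0.19, 0.6, 0, 0, 0], [0.09, -0.19, 0.9, 0, 0, 0], [0.09, -0.19, 1, 0, 0, 0], [0.09, -0.19, 1, 0, 0, 0]]]'

```text
time: 7.58
tcp_pos: [0.562, 0.0248, 0.0661]
tool_rot: [[-1.0, -0.021, -0.001], [-0.021, 1.0, 0.0], [0.001, 0.0, -1.0]]
wrist_force: [-0.1, 0.2, 0.0]
gripper_width: 0.0425
grip_force: 0.0
```

Emit:
drive_tool --steps '[[[0, 0, 0.12, 0, 0, 0], [0, 0, 0.12, 0, 0, 0], [0, 0, 0.12, 0, 0, 0]]]'

```text
time: 7.95
tcp_pos: [0.5623, 0.0241, 0.0546]
tool_rot: [[-1.0, -0.02, 0.0], [-0.02, 1.0, 0.0], [-0.0, 0.0, -1.0]]
wrist_force: [0.3, -0.5, -0.6]
gripper_width: 0.0428
grip_force: 0.0
```

Emit:
drive_tool --steps '[[[0, 0, 0, 0, 0, 0], [0, 0, 0, 0, 0, 0], [0, 0, 0, 0, 0, 0], [0, 0, 0, 0, 0, 0], [0, 0, 0, 0, 0, 0], [0, 0, 0, 0, 0, 0]]]' --fingers 0 --squeeze 30

```text
time: 8.7
tcp_pos: [0.5623, 0.0241, 0.0547]
tool_rot: [[-1.0, -0.019, 0.001], [-0.019, 1.0, 0.0], [-0.001, 0.0, -1.0]]
wrist_force: [-2.1, 0.0, 5.9]
gripper_width: 0.014
grip_force: 31.0
```

Emit:
drive_tool --steps '[[[0, -0.05, 0, 0, 0, 0], [0, -0.15, 0, 0, 0, 0], [0, -0.27, 0, 0, 0, 0], [0.01, -0.4, 0, 0, 0, 0], [0.01, -0.53, 0, 0, 0, 0], [0.01, -0.66, 0, 0, 0, 0], [0.01, -0.77, 0, 0, 0, 0], [0.01, -0.86, 0, 0, 0, 0], [0.01, -0.9, 0, 0, 0, 0], [0.01, -0.9, 0, 0, 0, 0]]]'

```text
time: 9.95
tcp_pos: [0.5631, -0.0671, 0.0547]
tool_rot: [[-1.0, -0.019, 0.001], [-0.019, 1.0, -0.001], [-0.001, -0.001, -1.0]]
wrist_force: [0.7, -1.0, 6.8]
gripper_width: 0.0132
grip_force: 31.1
```

Emit:
drive_tool --steps '[[[0, -0.05, 0, 0, 0, 0], [0, -0.15, 0, 0, 0, 0], [0, -0.27, 0, 0, 0, 0], [0.01, -0.4, 0, 0, 0, 0], [0.01, -0.5, 0, 0, 0, 0], [0.01, -0.6, 0, 0, 0, 0], [0.01, -0.7, 0, 0, 0, 0], [0.01, -0.77, 0, 0, 0, 0], [0.01, -0.82, 0, 0, 0, 0], [0.01, -0.84, 0, 0, 0, 0], [0.01, -0.84, 0, 0, 0, 0]]]'

```text
time: 11.32
tcp_pos: [0.5638, -0.1508, 0.0547]
tool_rot: [[-1.0, -0.019, 0.001], [-0.019, 1.0, -0.001], [-0.001, -0.001, -1.0]]
wrist_force: [0.8, 0.7, 7.2]
gripper_width: 0.0135
grip_force: 31.1
```

Emit:
drive_tool --steps '[[[0, -0.03, 0, 0, 0, 0], [0, -0.06, 0, 0, 0, 0], [0, -0.06, 0, 0, 0, 0]]]'

```text
time: 11.7
tcp_pos: [0.5638, -0.1533, 0.0547]
tool_rot: [[-1.0, -0.021, 0.001], [-0.021, 1.0, 0.006], [-0.001, 0.006, -1.0]]
wrist_force: [1.7, 17.9, 9.6]
gripper_width: 0.0135
grip_force: 32.5
```

Emit:
drive_tool --steps '[[[0, -0.02, 0, 0, 0, 0], [0, -0.04, 0, 0, 0, 0], [0, -0.04, 0, 0, 0, 0]]]'

```text
time: 12.08
tcp_pos: [0.5638, -0.1534, 0.0546]
tool_rot: [[-1.0, -0.024, 0.001], [-0.024, 1.0, 0.013], [-0.001, 0.013, -1.0]]
wrist_force: [2.4, 36.5, 13.6]
gripper_width: 0.0133
grip_force: 35.8
```

Emit:
drive_tool --steps '[[[0, 0.08, 0, 0, 0, 0], [0, 0.08, 0, 0, 0, 0], [0, 0.08, -0.2, 0, 0, 0], [0, 0.08, -0.6, 0, 0, 0], [0, 0.08, -1, 0, 0, 0], [0, 0.08, -1, 0, 0, 0]]]' --fingers 0.6

```text
time: 12.82
tcp_pos: [0.5649, -0.1534, 0.1571]
tool_rot: [[-1.0, -0.019, 0.004], [-0.019, 1.0, -0.002], [-0.004, -0.002, -1.0]]
wrist_force: [-0.3, 0.0, -0.1]
gripper_width: 0.0514
grip_force: 0.0
```

Emit:
drive_tool --steps '[[[-0.68, -0.56, -0.45, 0, 0, 0.22], [-0.68, -0.56, -0.45, 0, 0, 0.44], [-0.68, -0.56, -0.45, 0, 0, 0.66], [-0.68, -0.56, -0.45, 0, 0, 0.88], [-0.68, -0.56, -0.45, 0, 0, 1], [-0.68, -0.56, -0.45, 0, 0, 1]]]' --fingers 0.85

```text
time: 13.58
tcp_pos: [0.632, -0.2072, 0.1979]
tool_rot: [[-0.721, 0.693, -0.002], [0.693, 0.721, 0.0], [0.002, -0.001, -1.0]]
wrist_force: [-0.6, -0.4, 0.2]
gripper_width: 0.0726
grip_force: 0.0
```

Emit:
drive_tool --steps '[[[0, 0, 0, 0, 0, 0.22], [0, 0, 0, 0, 0, 0.44], [0, 0, 0, 0, 0, 0.66], [0, 0, 0, 0, 0, 0.88], [0, 0, 0, 0, 0, 0.97], [0, 0, 0, 0, 0, 0.97], [0, 0, 0, 0, 0, 0.97]]]'

```text
time: 14.45
tcp_pos: [0.6324, -0.2067, 0.1988]
tool_rot: [[-0.046, 0.999, -0.001], [0.999, 0.046, 0.0], [0.0, -0.001, -1.0]]
wrist_force: [0.2, 0.1, 0.5]
gripper_width: 0.0725
grip_force: 0.0
```

```bash
python3 - <<'E'
from h import *
o=get_obs();print(o["time"],o["tcp_pos"],o["tool_rot"],o["joint_pos"])
i=capture("wrist");c=cam("wrist");np.save("w3.npy",i);save(i,"w3.png")
for col,z in(("green",.09),("red",.049)):
    for ce,a,wh in blobs(i,col,300,20000): print(col,ce.round(1),a,wh,capfit(c,ce,z).round(4))
i=capture("scene");c=cam("scene");np.save("sc3.npy",i)
for col,z in(("green",.09),("red",.049)):
    for ce,a,wh in blobs(i,col,150,1000): print("scene",col,ce.round(1),a,wh,capfit(c,ce,z).round(4))
E
```

```text
14.45 [ 0.63244326 -0.20671868  0.19884755] [[-4.56954580e-02  9.98955179e-01 -6.89713252e-04]
 [ 9.98955414e-01  4.56954994e-02  4.43773168e-05]
 [ 7.58477419e-05 -6.86964946e-04 -9.99999761e-01]] [-3.15831491e-01  4.95942135e-01  2.96249486e-01  1.37177306e+00
 -1.72047380e-04  1.20925349e+00]
green [320.8 198.4] 2874 [63 63] [ 0.634  -0.2079]
red [156.  127.2] 2890 [64 59] [ 0.4759 -0.1568]
red [ 75.2 181.3] 2765 [65 56] [ 0.3901 -0.213 ]
red [179.2 193.7] 2412 [60 55] [ 0.4926 -0.2209]
scene green [231.5 214.1] 416 [25 23] [ 0.6341 -0.2091]
scene green [471.  282.7] 447 [25 24] [0.4629 0.2788]
scene red [627.5  21. ] 426 [31 38] [-0.608   0.2725]
scene red [120.1  27.9] 342 [26 27] [ 0.3458 -0.9485]
scene red [300.9 152.7] 326 [21 21] [ 0.3883 -0.2131]
scene red [271.5 178.9] 337 [22 20] [ 0.4923 -0.2204]
scene red [296.7 187.7] 366 [22 21] [ 0.4754 -0.1566]
```

View pics/w3.png

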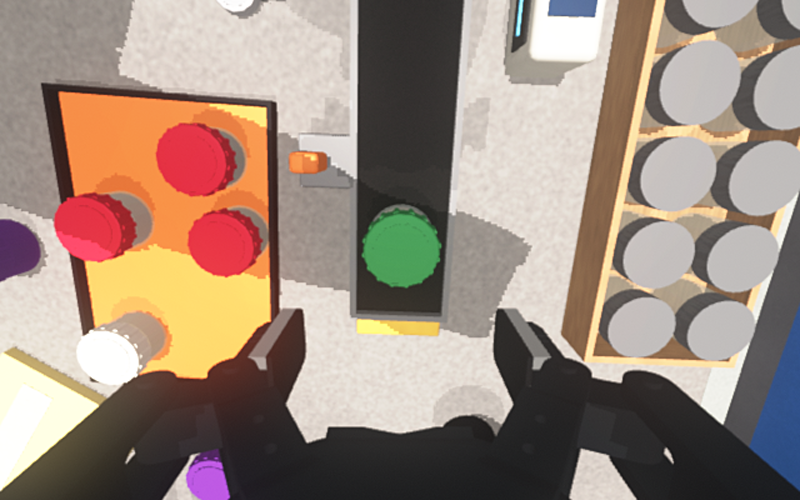

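The picture shows that one red jar was knocked towards (0.4925, -0.2205); the fits for all jars agree between the two cameras. The green jar is at (0.634, -0.208), so I'm grasping it.

Emit:
drive_tool --steps '[[[-0.015, 0.016, 0.5, 0, 0, 0.058], [-0.015, 0.016, 0.9, 0, 0, 0.058], [-0.015, 0.016, 1, 0, 0, 0.058], [-0.015, 0.016, 1, 0, 0, 0.058]]]'

```text
time: 15.05
tcp_pos: [0.6343, -0.208, 0.0996]
tool_rot: [[0.002, 1.0, -0.0], [1.0, -0.002, 0.0], [0.0, -0.0, -1.0]]
wrist_force: [0.4, -0.5, 0.8]
gripper_width: 0.0725
grip_force: 0.0
```

Emit:
drive_tool --steps '[[[0, 0, 0.2, 0, 0, 0], [0, 0, 0.42, 0, 0, 0], [0, 0, 0.42, 0, 0, 0], [0, 0, 0.42, 0, 0, 0]]]'

```text
time: 15.55
tcp_pos: [0.6353, -0.2083, 0.0593]
tool_rot: [[0.002, 1.0, 0.002], [1.0, -0.002, -0.001], [-0.001, 0.002, -1.0]]
wrist_force: [-0.2, -0.1, -0.1]
gripper_width: 0.0723
grip_force: 0.0
```

Emit:
drive_tool --steps '[[[0, 0, 0, 0, 0, 0], [0, 0, 0, 0, 0, 0], [0, 0, 0, 0, 0, 0], [0, 0, 0, 0, 0, 0], [0, 0, 0, 0, 0, 0]]]' --fingers 0.4 --squeeze 30

```text
time: 16.18
tcp_pos: [0.635, -0.2083, 0.0589]
tool_rot: [[0.002, 1.0, 0.002], [1.0, -0.002, -0.001], [-0.001, 0.002, -1.0]]
wrist_force: [-0.3, -0.1, 5.2]
gripper_width: 0.0511
grip_force: 30.5
```

Emit:
drive_tool --steps '[[[0, 0, -0.2, 0, 0, 0], [0, 0, -0.6, 0, 0, 0], [0, 0, -1, 0, 0, 0], [0, 0, -1, 0, 0, 0], [0, 0, -1, 0, 0, 0]]]'

```text
time: 16.8
tcp_pos: [0.634, -0.2079, 0.157]
tool_rot: [[0.002, 1.0, -0.0], [1.0, -0.002, 0.0], [0.0, -0.0, -1.0]]
wrist_force: [-0.2, 0.3, -1.6]
gripper_width: 0.0512
grip_force: 31.9
```

Emit:
drive_tool --steps '[[[0.3, -0.14, 0, 0, 0, 0], [0.7, -0.32, 0, 0, 0, 0], [1, -0.47, 0, 0, 0, 0], [1, -0.47, 0, 0, 0, 0]]]'

```text
time: 17.3
tcp_pos: [0.5858, -0.1059, 0.1561]
tool_rot: [[0.0, 1.0, -0.003], [1.0, -0.0, 0.001], [0.001, -0.003, -1.0]]
wrist_force: [-0.2, -0.5, -1.8]
gripper_width: 0.051
grip_force: 32.0
```

Emit:
drive_tool --steps '[[[0.3, -0.14, 0, 0, 0, 0], [0.7, -0.32, 0, 0, 0, 0], [1, -0.47, 0, 0, 0, 0], [1, -0.47, 0, 0, 0, 0]]]'

```text
time: 17.8
tcp_pos: [0.5399, -0.0068, 0.1566]
tool_rot: [[0.0, 1.0, -0.002], [1.0, -0.0, -0.0], [-0.0, -0.002, -1.0]]
wrist_force: [-0.1, 0.6, -1.1]
gripper_width: 0.0509
grip_force: 32.0
```

Emit:
drive_tool --steps '[[[0.3, -0.14, 0, 0, 0, 0], [0.7, -0.32, 0, 0, 0, 0], [1, -0.47, 0, 0, 0, 0], [1, -0.47, 0, 0, 0, 0]]]'

```text
time: 18.3
tcp_pos: [0.4938, 0.0929, 0.1568]
tool_rot: [[0.001, 1.0, -0.001], [1.0, -0.001, -0.0], [-0.0, -0.001, -1.0]]
wrist_force: [0.3, -0.5, -1.0]
gripper_width: 0.0512
grip_force: 32.0
```

Emit:
drive_tool --steps '[[[0.3, -0.14, 0, 0, 0, 0], [0.7, -0.32, 0, 0, 0, 0], [0.9, -0.47, 0, 0, 0, 0], [0.9, -0.47, 0, 0, 0, 0], [0.9, -0.47, 0, 0, 0, 0]]]'

```text
time: 18.92
tcp_pos: [0.4482, 0.1815, 0.1571]
tool_rot: [[0.003, 1.0, 0.0], [1.0, -0.003, -0.001], [-0.001, 0.0, -1.0]]
wrist_force: [0.3, -0.5, -0.9]
gripper_width: 0.0509
grip_force: 32.0
```

Emit:
drive_tool --steps '[[[0, 0, 0.3, 0, 0, 0], [0, 0, 0.7, 0, 0, 0], [0, 0, 1, 0, 0, 0], [0, 0, 1, 0, 0, 0]]]'

```text
time: 19.42
tcp_pos: [0.4465, 0.1808, 0.0556]
tool_rot: [[0.004, 1.0, -0.004], [1.0, -0.004, -0.002], [-0.002, -0.004, -1.0]]
wrist_force: [-0.0, 0.1, -0.3]
gripper_width: 0.051
grip_force: 32.0
```

Emit:
drive_tool --steps '[[[0, 0, 0.15, 0, 0, 0], [0, 0, 0.3, 0, 0, 0], [0, 0, 0.37, 0, 0, 0], [0, 0, 0.38, 0, 0, 0], [0, 0, 0.38, 0, 0, 0], [0, 0, 0.38, 0, 0, 0]]]'

```text
time: 20.18
tcp_pos: [0.4475, 0.1826, 0.0198]
tool_rot: [[0.002, 1.0, 0.001], [1.0, -0.002, 0.0], [0.0, 0.001, -1.0]]
wrist_force: [-0.3, -0.3, -0.8]
gripper_width: 0.0513
grip_force: 32.0
```

Emit:
drive_tool --steps '[[[0, 0, 0.015, 0, 0, 0], [0, 0, 0.015, 0, 0, 0]]]'

```text
time: 20.42
tcp_pos: [0.4474, 0.1826, 0.0179]
tool_rot: [[0.002, 1.0, 0.0], [1.0, -0.002, 0.0], [0.0, 0.0, -1.0]]
wrist_force: [0.8, -0.5, -0.1]
gripper_width: 0.0509
grip_force: 32.3
```

Emit:
drive_tool --steps '[[[0, 0, 0, 0, 0, 0], [0, 0, 0, 0, 0, 0], [0, 0, 0, 0, 0, 0], [0, 0, -0.3, 0, 0, 0], [0, 0, -0.7, 0, 0, 0], [0, 0, -1, 0, 0, 0], [0, 0, -1, 0, 0, 0]]]' --fingers 0.8

```text
time: 21.3
tcp_pos: [0.4486, 0.183, 0.1199]
tool_rot: [[0.002, 1.0, 0.004], [1.0, -0.002, 0.002], [0.002, 0.004, -1.0]]
wrist_force: [0.5, -0.5, -0.0]
gripper_width: 0.0682
grip_force: 0.0
```

Emit:
drive_tool --steps '[[[-0.5, 0, 0, 0, 0, 0], [-1, 0.1, 0, 0, 0, 0], [-1, 0.1, 0, 0, 0, 0]]]'

```text
time: 21.68
tcp_pos: [0.4567, 0.0798, 0.1169]
tool_rot: [[0.006, 1.0, -0.001], [1.0, -0.006, -0.001], [-0.001, -0.001, -1.0]]
wrist_force: [-0.2, 0.3, 0.1]
gripper_width: 0.068
grip_force: 0.0
```

Emit:
drive_tool --steps '[[[-0.5, 0, 0, 0, 0, 0], [-1, 0.1, 0, 0, 0, 0], [-1, 0.1, 0, 0, 0, 0]]]'

```text
time: 22.05
tcp_pos: [0.4668, -0.0196, 0.117]
tool_rot: [[0.006, 1.0, -0.001], [1.0, -0.006, -0.0], [-0.0, -0.001, -1.0]]
wrist_force: [0.4, 0.1, 0.6]
gripper_width: 0.0683
grip_force: 0.0
```

Emit:
drive_tool --steps '[[[-0.5, 0, 0, 0, 0, 0], [-1, 0.08, 0, 0, 0, 0], [-1, 0.08, 0, 0, 0, 0], [-1, 0.08, 0, 0, 0, 0]]]'

```text
time: 22.55
tcp_pos: [0.4741, -0.1166, 0.1172]
tool_rot: [[0.002, 1.0, -0.001], [1.0, -0.002, 0.001], [0.001, -0.001, -1.0]]
wrist_force: [0.5, -0.1, 0.8]
gripper_width: 0.0685
grip_force: 0.0
```

```bash
cat > look.py <<'E'
from h import *
o=get_obs();print(o["time"],o["tcp_pos"])
for n in("wrist","scene","side"):
  i=capture(n);c=cam(n);np.save("l_"+n,i)
  for col in("green","red"):
    for ce,a,wh in blobs(i,col,150,20000):
      x=capfit(c,ce,.049);x2=capfit(c,ce,.09)
      if .3<x[0]<.7: print(n,col,ce.round(),a,x.round(4),"deck",x2.round(4))
E
python3 look.py
```

```text
22.55 [ 0.47409104 -0.11656037  0.11715296]
wrist red [321. 260.] 3772 [ 0.4754 -0.1563] deck [ 0.4752 -0.1359]
wrist red [340. 323.] 2552 [ 0.4912 -0.2141] deck [ 0.488  -0.1828]
wrist red [243. 321.] 495 [ 0.4109 -0.2117] deck [ 0.4229 -0.1809]
wrist red [292. 348.] 168 [ 0.4507 -0.2391] deck [ 0.4552 -0.2031]
scene green [429. 259.] 402 [0.4478 0.1834] deck [0.4687 0.1861]
scene green [471. 283.] 452 [0.4416 0.2805] deck [0.4628 0.2788]
scene red [159.  59.] 2387 [ 0.3682 -0.7502] deck [ 0.3927 -0.7052]
scene red [271. 179.] 348 [ 0.4921 -0.2212] deck [ 0.511  -0.2001]
scene red [296. 190.] 228 [ 0.4824 -0.1528] deck [ 0.5018 -0.1348]
side red [343. 236.] 331 [ 0.4763 -0.1566] deck [ 0.4491 -0.1947]
side red [365. 250.] 373 [ 0.4926 -0.2205] deck [ 0.4645 -0.2551]
side red [324. 264.] 392 [ 0.3908 -0.2109] deck [ 0.3683 -0.2461]
side red [518. 361.] 4117 [ 0.5556 -0.5957] deck [ 0.524  -0.6096]
```

Emit:
drive_tool --steps '[[[-0.4, 0.015, 0, 0, 0, 0], [-0.4, 0.015, 0.2, 0, 0, 0], [-0.4, 0.015, 0.6, 0, 0, 0], [-0.4, 0.015, 0.9, 0, 0, 0], [-0.4, 0.015, 0.99, 0, 0, 0], [-0.4, 0.015, 0.99, 0, 0, 0], [-0.4, 0.015, 0.99, 0, 0, 0]]]'

```text
time: 23.58
tcp_pos: [0.4768, -0.1576, 0.0199]
tool_rot: [[0.002, 1.0, 0.002], [1.0, -0.002, -0.001], [-0.001, 0.002, -1.0]]
wrist_force: [-0.1, -0.0, 0.1]
gripper_width: 0.0684
grip_force: 0.0
```

Emit:
drive_tool --steps '[[[0, 0, 0, 0, 0, 0], [0, 0, 0, 0, 0, 0], [0, 0, 0, 0, 0, 0], [0, 0, 0, 0, 0, 0], [0, 0, 0, 0, 0, 0]]]' --fingers 0.4

```text
time: 24.2
tcp_pos: [0.4766, -0.1578, 0.02]
tool_rot: [[0.002, 1.0, 0.002], [1.0, -0.002, -0.0], [-0.0, 0.002, -1.0]]
wrist_force: [-1.0, 0.1, 7.0]
gripper_width: 0.0512
grip_force: 30.4
```

Emit:
drive_tool --steps '[[[0, 0, -0.3, 0, 0, 0], [0, 0, -0.7, 0, 0, 0], [0, 0, -1, 0, 0, 0], [0, 0, -1, 0, 0, 0], [0, 0, -1, 0, 0, 0]]]'

```text
time: 24.82
tcp_pos: [0.4755, -0.1575, 0.1183]
tool_rot: [[0.002, 1.0, -0.001], [1.0, -0.002, 0.0], [0.0, -0.001, -1.0]]
wrist_force: [0.2, 1.2, -2.2]
gripper_width: 0.0509
grip_force: 32.5
```

Emit:
drive_tool --steps '[[[0.1, 0.25, 0, 0, 0, 0], [0.25, 0.6, 0, 0, 0, 0], [0.32, 0.8, 0, 0, 0, 0], [0.32, 0.8, 0, 0, 0, 0]]]'

```text
time: 25.32
tcp_pos: [0.5562, -0.1252, 0.1169]
tool_rot: [[0.001, 1.0, -0.002], [1.0, -0.001, 0.001], [0.001, -0.002, -1.0]]
wrist_force: [-1.1, -0.9, -1.8]
gripper_width: 0.051
grip_force: 32.5
```

Emit:
drive_tool --steps '[[[0.1, 0.25, 0, 0, 0, 0], [0.25, 0.6, 0, 0, 0, 0], [0.32, 0.765, 0, 0, 0, 0], [0.32, 0.765, 0, 0, 0, 0], [0.32, 0.765, 0.25, 0, 0, 0], [0.32, 0.765, 0.45, 0, 0, 0], [0.32, 0.765, 0.54, 0, 0, 0], [0.32, 0.765, 0.555, 0, 0, 0], [0.32, 0.765, 0.555, 0, 0, 0], [0.32, 0.765, 0.565, 0, 0, 0]]]'

```text
time: 26.58
tcp_pos: [0.633, -0.0942, 0.0631]
tool_rot: [[0.002, 1.0, 0.001], [1.0, -0.002, -0.0], [-0.0, 0.001, -1.0]]
wrist_force: [0.5, -1.1, -1.8]
gripper_width: 0.051
grip_force: 32.5
```

Emit:
drive_tool --steps '[[[0, 0, 0.02, 0, 0, 0], [0, 0, 0.02, 0, 0, 0]]]'

```text
time: 26.82
tcp_pos: [0.6329, -0.094, 0.061]
tool_rot: [[0.002, 1.0, 0.001], [1.0, -0.002, -0.0], [-0.0, 0.001, -1.0]]
wrist_force: [-0.8, -0.2, 5.4]
gripper_width: 0.0511
grip_force: 32.9
```

Emit:
drive_tool --steps '[[[0, 0, 0, 0, 0, 0], [0, 0, 0, 0, 0, 0], [0, 0, 0, 0, 0, 0], [0, 0, -0.3, 0, 0, 0], [0, 0, -0.58, 0, 0, 0], [0, 0, -0.58, 0, 0, 0]]]' --fingers 0.8

```text
time: 27.58
tcp_pos: [0.6339, -0.0942, 0.1205]
tool_rot: [[0.002, 1.0, 0.004], [1.0, -0.002, -0.001], [-0.001, 0.004, -1.0]]
wrist_force: [0.5, -0.4, -0.1]
gripper_width: 0.0684
grip_force: 0.0
```

Emit:
drive_tool --steps '[[[-0.3, -0.35, 0, 0, 0, 0], [-0.63, -0.7, 0, 0, 0, 0], [-0.63, -0.7, 0, 0, 0, 0]]]'

```text
time: 27.95
tcp_pos: [0.5597, -0.1583, 0.1175]
tool_rot: [[0.005, 1.0, -0.002], [1.0, -0.005, 0.0], [0.0, -0.002, -1.0]]
wrist_force: [0.8, 0.5, 0.5]
gripper_width: 0.0686
grip_force: 0.0
```

Emit:
drive_tool --steps '[[[-0.3, -0.35, 0, 0, 0, 0], [-0.63, -0.7, 0, 0, 0, 0], [-0.63, -0.7, 0, 0, 0, 0], [-0.63, -0.7, 0, 0, 0, 0], [-0.63, -0.7, 0, 0, 0, 0]]]'

```text
time: 28.58
tcp_pos: [0.4931, -0.219, 0.118]
tool_rot: [[0.001, 1.0, -0.0], [1.0, -0.001, 0.0], [0.0, -0.0, -1.0]]
wrist_force: [-0.3, 0.2, -0.6]
gripper_width: 0.0682
grip_force: 0.0
```

```bash
python3 look.py; python3 - <<'E'
from h import *
save(np.load("l_scene.npy"),"sc5.png")
E
```

```text
28.575 [ 0.49309862 -0.21899415  0.11799097]
wrist red [583.  25.] 5405 [ 0.6606 -0.0967] deck [ 0.6287 -0.1074]
wrist red [178. 203.] 4534 [ 0.3896 -0.2131] deck [ 0.4093 -0.2015]
wrist red [318. 213.] 4074 [ 0.4921 -0.221 ] deck [ 0.4923 -0.2077]
scene green [429. 259.] 402 [0.4477 0.1833] deck [0.4686 0.186 ]
scene green [471. 283.] 449 [0.4416 0.2805] deck [0.4628 0.2788]
scene red [159.  59.] 2385 [ 0.3681 -0.7501] deck [ 0.3926 -0.7051]
scene red [301. 153.] 323 [ 0.3888 -0.2127] deck [ 0.4124 -0.192 ]
scene red [271. 179.] 350 [ 0.4919 -0.2212] deck [ 0.5108 -0.2002]
scene red [272. 242.] 535 [ 0.6197 -0.1104] deck [ 0.6329 -0.0944]
side red [365. 250.] 363 [ 0.4922 -0.221 ] deck [ 0.4641 -0.2556]
side red [324. 264.] 384 [ 0.3909 -0.2112] deck [ 0.3685 -0.2463]
side red [518. 361.] 4121 [ 0.5556 -0.5956] deck [ 0.524  -0.6095]
```

View pics/sc5.png

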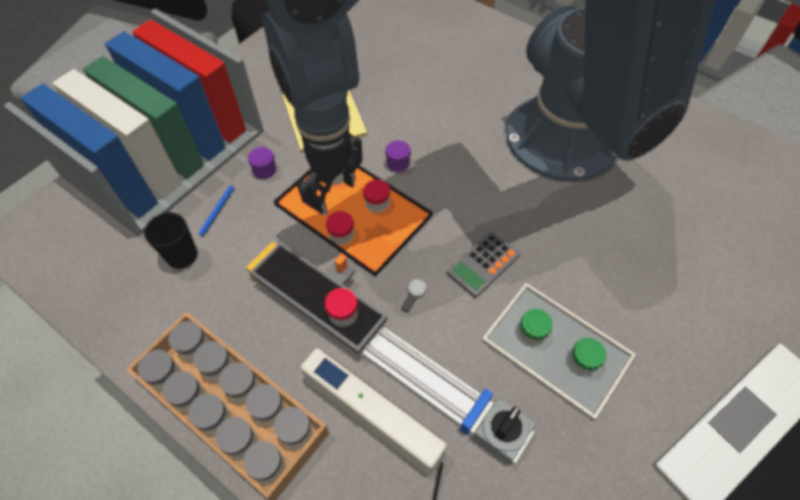

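The first red jar stands on the carriage at (341,305), both greens are in the done tray, and the carriage is at the yellow stop. Next is jar 2.

Emit:
drive_tool --steps '[[[-0.02, -0.01, 0.3, 0, 0, 0], [-0.02, -0.01, 0.6, 0, 0, 0], [-0.02, -0.01, 0.9, 0, 0, 0], [-0.02, -0.01, 0.99, 0, 0, 0], [-0.02, -0.01, 0.99, 0, 0, 0], [-0.02, -0.01, 0.99, 0, 0, 0]]]'

```text
time: 29.48
tcp_pos: [0.4921, -0.2219, 0.0204]
tool_rot: [[0.002, 1.0, 0.001], [1.0, -0.002, -0.001], [-0.001, 0.001, -1.0]]
wrist_force: [-0.3, 0.5, 0.8]
gripper_width: 0.0684
grip_force: 0.0
```

Emit:
drive_tool --steps '[[[0, 0, 0, 0, 0, 0], [0, 0, 0, 0, 0, 0], [0, 0, 0, 0, 0, 0], [0, 0, 0, 0, 0, 0], [0, 0, 0, 0, 0, 0]]]' --fingers 0.4

```text
time: 30.1
tcp_pos: [0.4919, -0.2219, 0.0205]
tool_rot: [[0.002, 1.0, 0.002], [1.0, -0.002, -0.001], [-0.001, 0.002, -1.0]]
wrist_force: [-0.5, 1.3, 4.8]
gripper_width: 0.0509
grip_force: 30.5
```

Emit:
drive_tool --steps '[[[0, 0, -0.3, 0, 0, 0], [0, 0, -0.7, 0, 0, 0], [0, 0, -1, 0, 0, 0], [0, 0, -1, 0, 0, 0], [0, 0, -1, 0, 0, 0]]]'

```text
time: 30.72
tcp_pos: [0.4909, -0.2215, 0.1189]
tool_rot: [[0.002, 1.0, -0.0], [1.0, -0.002, 0.0], [0.0, -0.0, -1.0]]
wrist_force: [-0.6, -0.8, -1.2]
gripper_width: 0.0512
grip_force: 32.1
```

Emit:
drive_tool --steps '[[[0.05, 0.25, 0, 0, 0, 0], [0.15, 0.6, 0, 0, 0, 0], [0.2, 0.8, 0, 0, 0, 0], [0.2, 0.8, 0, 0, 0, 0]]]'

```text
time: 31.22
tcp_pos: [0.5716, -0.2012, 0.1174]
tool_rot: [[0.001, 1.0, -0.002], [1.0, -0.001, 0.001], [0.001, -0.002, -1.0]]
wrist_force: [-0.7, 0.0, -0.9]
gripper_width: 0.0513
grip_force: 32.2
```

Emit:
drive_tool --steps '[[[0.05, 0.25, 0, 0, 0, 0], [0.18, 0.5, 0, 0, 0, 0], [0.18, 0.61, 0, 0, 0, 0], [0.18, 0.61, 0, 0, 0, 0], [0.18, 0.61, 0.25, 0, 0, 0], [0.18, 0.61, 0.45, 0, 0, 0], [0.18, 0.61, 0.54, 0, 0, 0], [0.18, 0.61, 0.57, 0, 0, 0], [0.18, 0.61, 0.575, 0, 0, 0], [0.18, 0.61, 0.58, 0, 0, 0]]]'

```text
time: 32.48
tcp_pos: [0.6327, -0.1841, 0.062]
tool_rot: [[0.002, 1.0, 0.001], [1.0, -0.002, -0.0], [-0.0, 0.001, -1.0]]
wrist_force: [0.4, -0.2, -1.3]
gripper_width: 0.0507
grip_force: 32.2
```

Emit:
drive_tool --steps '[[[0, 0, 0.01, 0, 0, 0], [0, 0, 0.01, 0, 0, 0]]]'

```text
time: 32.72
tcp_pos: [0.6327, -0.1841, 0.0615]
tool_rot: [[0.002, 1.0, 0.001], [1.0, -0.002, -0.0], [-0.0, 0.001, -1.0]]
wrist_force: [-1.1, 1.0, 5.7]
gripper_width: 0.0511
grip_force: 32.8
```

Emit:
drive_tool --steps '[[[0, 0, 0, 0, 0, 0], [0, 0, 0, 0, 0, 0], [0, 0, 0, 0, 0, 0], [0, 0, -0.3, 0, 0, 0], [0, 0, -0.58, 0, 0, 0], [0, 0, -0.58, 0, 0, 0]]]' --fingers 0.8

```text
time: 33.48
tcp_pos: [0.6337, -0.1844, 0.1205]
tool_rot: [[0.002, 1.0, 0.004], [1.0, -0.002, -0.001], [-0.001, 0.004, -1.0]]
wrist_force: [-1.1, -0.1, -0.3]
gripper_width: 0.068
grip_force: 0.0
```

Emit:
drive_tool --steps '[[[-0.05, -0.4, 0, 0, 0, 0], [-0.1, -0.81, 0, 0, 0, 0], [-0.1, -0.81, 0, 0, 0, 0]]]'

```text
time: 33.85
tcp_pos: [0.5482, -0.1937, 0.1176]
tool_rot: [[0.004, 1.0, -0.003], [1.0, -0.004, 0.001], [0.001, -0.003, -1.0]]
wrist_force: [0.2, -0.1, 0.3]
gripper_width: 0.0683
grip_force: 0.0
```

Emit:
drive_tool --steps '[[[-0.05, -0.4, 0, 0, 0, 0], [-0.1, -0.81, 0, 0, 0, 0], [-0.1, -0.81, 0, 0, 0, 0]]]'

```text
time: 34.22
tcp_pos: [0.4684, -0.2036, 0.1179]
tool_rot: [[0.004, 1.0, -0.002], [1.0, -0.004, 0.001], [0.001, -0.002, -1.0]]
wrist_force: [1.1, 0.8, 0.7]
gripper_width: 0.0682
grip_force: 0.0
```

Emit:
drive_tool --steps '[[[-0.05, -0.4, 0, 0, 0, 0], [-0.09, -0.81, 0, 0, 0, 0], [-0.09, -0.81, 0, 0, 0, 0], [-0.09, -0.81, 0, 0, 0, 0], [-0.09, -0.81, 0, 0, 0, 0]]]'

```text
time: 34.85
tcp_pos: [0.3908, -0.2126, 0.1182]
tool_rot: [[0.002, 1.0, 0.001], [1.0, -0.002, -0.0], [-0.0, 0.001, -1.0]]
wrist_force: [0.2, -0.2, 0.3]
gripper_width: 0.0681
grip_force: 0.0
```

```bash
python3 look.py
```

```text
34.85 [ 0.39078107 -0.21263462  0.11824738]
wrist red [317. 211.] 4066 [ 0.3892 -0.2129] deck [ 0.3894 -0.1998]
scene green [429. 259.] 401 [0.4478 0.1835] deck [0.4687 0.1862]
scene green [471. 283.] 450 [0.4417 0.2804] deck [0.4629 0.2788]
scene red [159.  59.] 2394 [ 0.3681 -0.7503] deck [ 0.3926 -0.7053]
scene red [301. 153.] 329 [ 0.3884 -0.2132] deck [ 0.412  -0.1925]
scene red [240. 220.] 491 [ 0.6198 -0.2052] deck [ 0.6329 -0.1849]
scene red [272. 242.] 536 [ 0.6198 -0.1103] deck [ 0.6329 -0.0943]
side red [382. 187.] 252 [ 0.6734 -0.0466] deck [ 0.6354 -0.0907]
side red [405. 206.] 292 [ 0.6723 -0.1426] deck [ 0.6343 -0.1815]
side red [324. 264.] 400 [ 0.3904 -0.2124] deck [ 0.3679 -0.2474]
side red [518. 361.] 4130 [ 0.5555 -0.5955] deck [ 0.524  -0.6094]
```

Emit:
drive_tool --steps '[[[0, -0.01, 0.3, 0, 0, 0], [0, -0.01, 0.6, 0, 0, 0], [0, -0.01, 0.9, 0, 0, 0], [0, -0.01, 0.99, 0, 0, 0], [0, -0.01, 0.99, 0, 0, 0], [0, -0.01, 0.99, 0, 0, 0]]]'

```text
time: 35.75
tcp_pos: [0.389, -0.2128, 0.0202]
tool_rot: [[0.002, 1.0, 0.001], [1.0, -0.002, -0.001], [-0.001, 0.001, -1.0]]
wrist_force: [-0.7, 0.6, 0.0]
gripper_width: 0.0685
grip_force: 0.0
```

Emit:
drive_tool --steps '[[[0, 0, 0, 0, 0, 0], [0, 0, 0, 0, 0, 0], [0, 0, 0, 0, 0, 0], [0, 0, 0, 0, 0, 0], [0, 0, 0, 0, 0, 0]]]' --fingers 0.4

```text
time: 36.38
tcp_pos: [0.3889, -0.2128, 0.0203]
tool_rot: [[0.002, 1.0, 0.002], [1.0, -0.002, -0.001], [-0.001, 0.002, -1.0]]
wrist_force: [-1.7, 1.3, 6.9]
gripper_width: 0.0511
grip_force: 30.3
```

Emit:
drive_tool --steps '[[[0, 0, -0.3, 0, 0, 0], [0, 0, -0.7, 0, 0, 0], [0, 0, -1, 0, 0, 0], [0, 0, -1, 0, 0, 0], [0, 0, -1, 0, 0, 0]]]'

```text
time: 37.0
tcp_pos: [0.388, -0.2123, 0.119]
tool_rot: [[0.002, 1.0, -0.0], [1.0, -0.002, 0.0], [0.0, -0.0, -1.0]]
wrist_force: [-0.3, -0.1, -2.4]
gripper_width: 0.0509
grip_force: 32.2
```

Emit:
drive_tool --steps '[[[-0.03, 0.25, 0, 0, 0, 0], [-0.08, 0.6, 0, 0, 0, 0], [-0.11, 0.82, 0, 0, 0, 0], [-0.11, 0.82, 0, 0, 0, 0]]]'

```text
time: 37.5
tcp_pos: [0.4707, -0.2234, 0.1177]
tool_rot: [[0.002, 1.0, -0.002], [1.0, -0.002, 0.001], [0.001, -0.002, -1.0]]
wrist_force: [-0.8, -0.4, -1.7]
gripper_width: 0.0513
grip_force: 32.2
```

Emit:
drive_tool --steps '[[[-0.03, 0.25, 0, 0, 0, 0], [-0.08, 0.6, 0, 0, 0, 0], [-0.11, 0.82, 0, 0, 0, 0], [-0.11, 0.82, 0, 0, 0, 0]]]'

```text
time: 38.0
tcp_pos: [0.5518, -0.2346, 0.118]
tool_rot: [[0.002, 1.0, -0.002], [1.0, -0.002, 0.001], [0.001, -0.002, -1.0]]
wrist_force: [-0.1, -0.2, -1.3]
gripper_width: 0.0511
grip_force: 32.2
```

Emit:
drive_tool --steps '[[[-0.03, 0.25, 0, 0, 0, 0], [-0.08, 0.6, 0, 0, 0, 0], [-0.09, 0.8, 0, 0, 0, 0], [-0.09, 0.8, 0, 0, 0, 0], [-0.09, 0.8, 0.25, 0, 0, 0], [-0.09, 0.8, 0.45, 0, 0, 0], [-0.09, 0.8, 0.54, 0, 0, 0], [-0.09, 0.8, 0.57, 0, 0, 0], [-0.09, 0.8, 0.575, 0, 0, 0], [-0.09, 0.8, 0.58, 0, 0, 0]]]'

```text
time: 39.25
tcp_pos: [0.6325, -0.2442, 0.0621]
tool_rot: [[0.002, 1.0, 0.001], [1.0, -0.002, -0.0], [-0.0, 0.001, -1.0]]
wrist_force: [-0.1, -0.1, -1.3]
gripper_width: 0.0511
grip_force: 32.2
```

Emit:
drive_tool --steps '[[[0, 0, 0.012, 0, 0, 0], [0, 0, 0.012, 0, 0, 0]]]'

```text
time: 39.5
tcp_pos: [0.6326, -0.2442, 0.0614]
tool_rot: [[0.002, 1.0, 0.001], [1.0, -0.002, -0.001], [-0.001, 0.001, -1.0]]
wrist_force: [-2.2, -0.2, 6.4]
gripper_width: 0.0511
grip_force: 33.0
```

Emit:
drive_tool --steps '[[[0, 0, 0, 0, 0, 0], [0, 0, 0, 0, 0, 0], [0, 0, 0, 0, 0, 0], [0, 0, -0.3, 0, 0, 0], [0, 0, -0.7, 0, 0, 0], [0, 0, -1, 0, 0, 0], [0, 0, -1, 0, 0, 0]]]' --fingers 0.8

```text
time: 40.38
tcp_pos: [0.6335, -0.2445, 0.1628]
tool_rot: [[0.002, 1.0, 0.004], [1.0, -0.002, -0.002], [-0.002, 0.004, -1.0]]
wrist_force: [0.5, -0.7, 0.2]
gripper_width: 0.0685
grip_force: 0.0
```

Emit:
drive_tool --steps '[[[0.4, -0.3, 0, 0, 0, -0.22], [0.9, -0.69, 0, 0, 0, -0.44], [0.9, -0.69, 0, 0, 0, -0.66], [0.9, -0.69, 0, 0, 0, -0.88], [0.9, -0.69, 0, 0, 0, -1], [0.9, -0.69, 0, 0, 0, -1], [0.9, -0.69, 0, 0, 0, -1]]]' --fingers 0.5

```text
time: 41.25
tcp_pos: [0.5631, -0.1538, 0.1594]
tool_rot: [[-0.704, 0.71, -0.001], [0.71, 0.704, 0.0], [0.001, -0.001, -1.0]]
wrist_force: [0.4, 0.9, 0.7]
gripper_width: 0.0423
grip_force: 0.0
```

Emit:
drive_tool --steps '[[[0, 0, 0, 0, 0, -0.22], [0, 0, 0, 0, 0, -0.44], [0, 0, 0, 0, 0, -0.66], [0, 0, 0, 0, 0, -0.88], [0, 0, 0, 0, 0, -1], [0, 0, 0, 0, 0, -1], [0, 0, 0, 0, 0, -1]]]'

```text
time: 42.12
tcp_pos: [0.5633, -0.1539, 0.1599]
tool_rot: [[-1.0, 0.005, -0.0], [0.005, 1.0, 0.0], [0.0, 0.0, -1.0]]
wrist_force: [0.8, -0.6, -0.0]
gripper_width: 0.0425
grip_force: 0.0
```

```bash
python3 look.py; python3 - <<'E'
from h import *
save(np.load("l_wrist.npy"),"w6.png")
E
```

```text
42.125 [ 0.5633259  -0.15387149  0.15991963]
wrist red [292. 293.] 2456 [ 0.6598 -0.1807] deck [ 0.6338 -0.1765]
wrist red [415. 274.] 458 [ 0.6404 -0.0643] deck [ 0.6174 -0.0785]
wrist red [205. 275.] 1375 [ 0.6403 -0.2623] deck [ 0.6174 -0.2451]
scene green [429. 259.] 404 [0.4475 0.1832] deck [0.4685 0.1859]
scene green [471. 283.] 451 [0.4415 0.2804] deck [0.4627 0.2787]
scene red [159.  59.] 2389 [ 0.3682 -0.7503] deck [ 0.3927 -0.7053]
scene red [231. 213.] 902 [ 0.6198 -0.234 ] deck [ 0.6329 -0.2124]
scene red [272. 242.] 541 [ 0.6196 -0.1104] deck [ 0.6327 -0.0944]
side red [382. 188.] 152 [ 0.6715 -0.0491] deck [ 0.6336 -0.0932]
side red [414. 214.] 621 [ 0.6722 -0.1784] deck [ 0.6342 -0.2153]
side red [518. 361.] 4109 [ 0.5556 -0.5957] deck [ 0.5241 -0.6096]
```

View pics/w6.png

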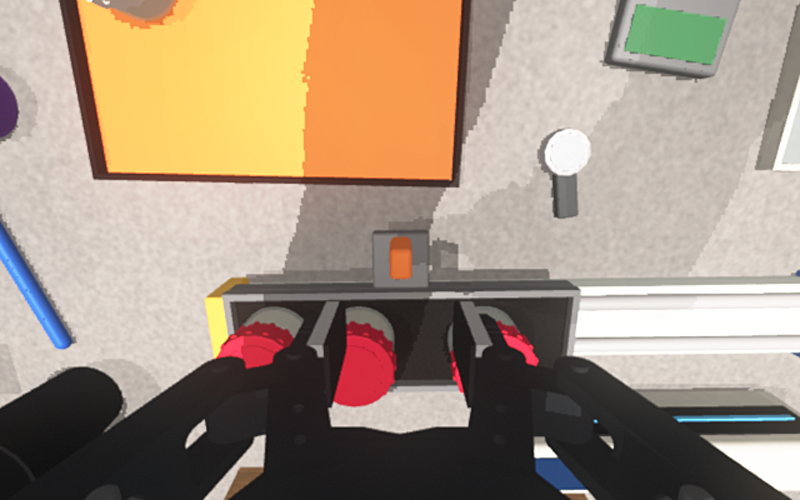

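All three red jars stand on the deck and the handle is at (400,258), between the fingers.

Emit:
drive_tool --steps '[[[0, 0, 0.3, 0, 0, 0], [0, 0, 0.6, 0, 0, 0], [0, 0, 0.9, 0, 0, 0], [0, 0, 1, 0, 0, 0], [0, 0, 1, 0, 0, 0], [0, 0, 1, 0, 0, 0]]]'

```text
time: 43.02
tcp_pos: [0.5642, -0.154, 0.0612]
tool_rot: [[-1.0, 0.003, 0.002], [0.003, 1.0, -0.0], [-0.002, -0.0, -1.0]]
wrist_force: [0.3, 0.5, -0.3]
gripper_width: 0.0428
grip_force: 0.0
```

Emit:
drive_tool --steps '[[[0, 0, 0.05, 0, 0, 0], [0, 0, 0.05, 0, 0, 0], [0, 0, 0.05, 0, 0, 0], [0, 0, 0.05, 0, 0, 0], [0, 0, 0.05, 0, 0, 0], [0, 0, 0.05, 0, 0, 0], [0, 0, 0.05, 0, 0, 0]]]' --fingers 0

```text
time: 43.9
tcp_pos: [0.5636, -0.1532, 0.0553]
tool_rot: [[-1.0, 0.002, 0.0], [0.002, 1.0, 0.001], [-0.0, 0.001, -1.0]]
wrist_force: [0.1, 5.0, 1.6]
gripper_width: 0.0133
grip_force: 30.6
```

Emit:
drive_tool --steps '[[[0, 0.03, 0, 0, 0, 0], [0, 0.08, 0, 0, 0, 0], [0, 0.15, 0, 0, 0, 0], [0, 0.24, 0, 0, 0, 0], [0, 0.34, 0, 0, 0, 0], [0, 0.44, 0, 0, 0, 0], [0, 0.54, 0, 0, 0, 0], [0, 0.64, 0, 0, 0, 0], [0, 0.73, 0, 0, 0, 0], [0, 0.8, 0, 0, 0, 0], [0, 0.84, 0, 0, 0, 0], [0, 0.85, 0, 0, 0, 0]]]'

```text
time: 45.4
tcp_pos: [0.5628, -0.0679, 0.0553]
tool_rot: [[-1.0, 0.002, -0.001], [0.002, 1.0, 0.0], [0.001, 0.0, -1.0]]
wrist_force: [-3.8, -2.2, 7.7]
gripper_width: 0.0134
grip_force: 31.3
```

Emit:
drive_tool --steps '[[[0, 0.03, 0, 0, 0, 0], [0, 0.08, 0, 0, 0, 0], [0, 0.15, 0, 0, 0, 0], [0, 0.24, 0, 0, 0, 0], [0, 0.34, 0, 0, 0, 0], [0, 0.44, 0, 0, 0, 0], [0, 0.54, 0, 0, 0, 0], [0, 0.64, 0, 0, 0, 0], [0, 0.73, 0, 0, 0, 0], [0, 0.8, 0, 0, 0, 0], [0, 0.84, 0, 0, 0, 0], [0, 0.85, 0, 0, 0, 0]]]'

```text
time: 46.9
tcp_pos: [0.562, 0.0171, 0.0553]
tool_rot: [[-1.0, 0.002, -0.003], [0.002, 1.0, 0.0], [0.003, 0.0, -1.0]]
wrist_force: [-6.5, -2.0, 9.7]
gripper_width: 0.0135
grip_force: 31.7
```

Emit:
drive_tool --steps '[[[0.01, 0.03, 0, 0, 0, 0], [0.01, 0.08, 0, 0, 0, 0], [0.01, 0.14, 0, 0, 0, 0], [0.01, 0.2, 0, 0, 0, 0], [0.01, 0.25, 0, 0, 0, 0], [0.01, 0.28, 0, 0, 0, 0], [0.01, 0.3, 0, 0, 0, 0], [0.01, 0.31, 0, 0, 0, 0], [0.01, 0.32, 0, 0, 0, 0], [0.01, 0.33, 0, 0, 0, 0], [0.01, 0.33, 0, 0, 0, 0]]]'

```text
time: 48.28
tcp_pos: [0.5618, 0.047, 0.0553]
tool_rot: [[-1.0, 0.004, -0.001], [0.004, 1.0, -0.005], [0.001, -0.005, -1.0]]
wrist_force: [-4.8, -16.9, 8.0]
gripper_width: 0.0137
grip_force: 32.3
```

Emit:
drive_tool --steps '[[[0, -0.02, 0, 0, 0, 0], [0, -0.02, 0, 0, 0, 0], [0, -0.02, 0, 0, 0, 0], [0, -0.02, -0.3, 0, 0, 0], [0, -0.02, -0.7, 0, 0, 0], [0, -0.02, -1, 0, 0, 0], [0, -0.02, -1, 0, 0, 0]]]' --fingers 0.5

```text
time: 49.15
tcp_pos: [0.5643, 0.0477, 0.1573]
tool_rot: [[-1.0, 0.002, 0.004], [0.002, 1.0, 0.001], [-0.004, 0.001, -1.0]]
wrist_force: [-0.2, -0.5, 0.1]
gripper_width: 0.0429
grip_force: 0.0
```

Emit:
drive_tool --steps '[[[-0.3, 0.5, -0.1, 0, 0, 0.02], [-0.68, 0.95, -0.1, 0, 0, 0.02], [-0.68, 0.95, -0.1, 0, 0, 0.02], [-0.68, 0.95, -0.1, 0, 0, 0.02]]]'

```text
time: 49.65
tcp_pos: [0.6302, 0.1421, 0.1635]
tool_rot: [[-1.0, 0.017, -0.003], [0.017, 1.0, -0.001], [0.003, -0.001, -1.0]]
wrist_force: [-0.4, -0.6, -0.4]
gripper_width: 0.0429
grip_force: 0.0
```

Emit:
drive_tool --steps '[[[0, 0.5, 0, 0, 0, 0], [0, 0.92, 0, 0, 0, 0], [0, 0.92, 0, 0, 0, 0], [0, 0.92, 0, 0, 0, 0], [0, 0.92, 0, 0, 0, 0]]]'

```text
time: 50.28
tcp_pos: [0.6326, 0.2325, 0.1652]
tool_rot: [[-1.0, 0.02, -0.0], [0.02, 1.0, -0.0], [0.0, -0.0, -1.0]]
wrist_force: [-0.2, -0.4, 0.2]
gripper_width: 0.0426
grip_force: 0.0
```

```bash
python3 look.py; python3 - <<'E'
from h import *
save(np.load("l_scene.npy"),"sc7.png")
E
```

```text
50.275 [0.63262093 0.23249294 0.16518833]
wrist red [154. 209.] 4373 [0.643  0.0836] deck [0.6309 0.1069]
wrist red [ 39. 211.] 4710 [ 0.643  -0.0219] deck [0.631  0.0177]
scene red [159.  59.] 2391 [ 0.3682 -0.75  ] deck [ 0.3927 -0.705 ]
scene red [291. 255.] 507 [ 0.6179 -0.0575] deck [ 0.6311 -0.0438]
scene red [314. 271.] 569 [0.6179 0.0051] deck [0.6311 0.0159]
scene red [351. 297.] 627 [0.6179 0.0996] deck [0.6311 0.1062]
side red [356. 166.] 170 [0.6745 0.0755] deck [0.6364 0.0246]
side red [369. 177.] 205 [0.6741 0.0107] deck [ 0.6361 -0.0366]
side red [518. 361.] 4095 [ 0.5558 -0.596 ] deck [ 0.5242 -0.6099]
```

View pics/sc7.png

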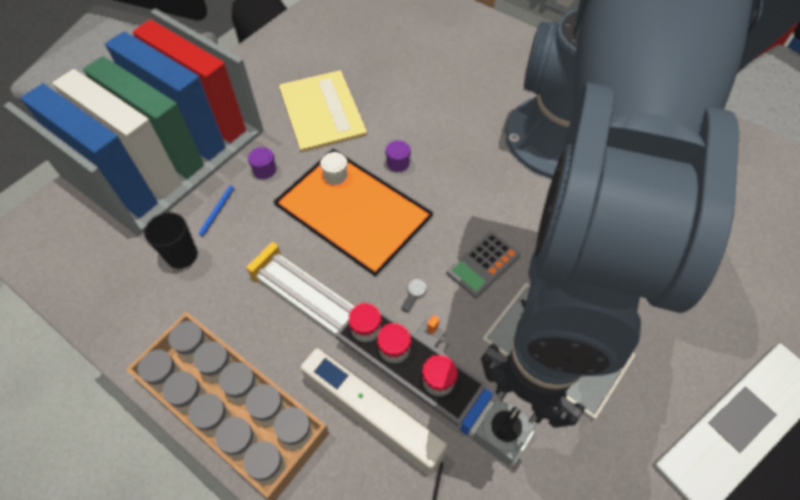

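The carriage is against the blue stop with the three red jars upright at (365,320), (394,340) and (440,373), and the white jar is still in the black tray. Next I tighten the knob.

Emit:
drive_tool --steps '[[[0.02, 0.01, 0.3, 0, 0, -0.04], [0.02, 0.01, 0.6, 0, 0, -0.04], [0.02, 0.01, 0.9, 0, 0, -0.04], [0.02, 0.01, 0.99, 0, 0, -0.04], [0.02, 0.01, 0.99, 0, 0, -0.04], [0.02, 0.01, 0.99, 0, 0, -0.04]]]'

```text
time: 51.18
tcp_pos: [0.6316, 0.2352, 0.0675]
tool_rot: [[-1.0, -0.013, 0.002], [-0.013, 1.0, 0.001], [-0.002, 0.001, -1.0]]
wrist_force: [-0.4, 0.1, -0.4]
gripper_width: 0.043
grip_force: 0.0
```

Emit:
drive_tool --steps '[[[0, 0, 0, 0, 0, 0], [0, 0, 0, 0, 0, 0], [0, 0, 0, 0, 0, 0], [0, 0, 0, 0, 0, 0], [0, 0, 0, 0, 0, 0], [0, 0, 0, 0, 0, 0]]]' --fingers 0 --squeeze 40

```text
time: 51.92
tcp_pos: [0.6314, 0.2329, 0.0674]
tool_rot: [[-1.0, -0.012, 0.002], [-0.012, 1.0, -0.003], [-0.002, -0.003, -1.0]]
wrist_force: [-0.2, -9.5, 7.5]
gripper_width: 0.013
grip_force: 42.6
```

Emit:
drive_tool --steps '[[[0, 0, 0, 0, 0, 0.2], [0, 0, 0, 0, 0, 0.4], [0, 0, 0, 0, 0, 0.6], [0, 0, 0, 0, 0, 0.8], [0, 0, 0, 0, 0, 1], [0, 0, 0, 0, 0, 1], [0, 0, 0, 0, 0, 1]]]'

```text
time: 52.8
tcp_pos: [0.6311, 0.232, 0.0674]
tool_rot: [[-0.715, 0.699, 0.001], [0.699, 0.715, -0.005], [-0.004, -0.003, -1.0]]
wrist_force: [-1.6, -14.3, 7.6]
gripper_width: 0.0128
grip_force: 42.7
```

Emit:
drive_tool --steps '[[[0, 0, 0, 0, 0, 0.2], [0, 0, 0, 0, 0, 0.4], [0, 0, 0, 0, 0, 0.6], [0, 0, 0, 0, 0, 0.76], [0, 0, 0, 0, 0, 0.8], [0, 0, 0, 0, 0, 0.82], [0, 0, 0, 0, 0, 0.82]]]'

```text
time: 53.68
tcp_pos: [0.6305, 0.2316, 0.0674]
tool_rot: [[-0.152, 0.988, 0.0], [0.988, 0.152, -0.006], [-0.005, -0.001, -1.0]]
wrist_force: [-4.3, -15.1, 9.7]
gripper_width: 0.0133
grip_force: 43.0
```

```bash
python3 -c "
from h import *
o=get_obs();print(o['ft_torque'],o['joint_pos'],o['time'])"
```

```text
[-3.17697183  0.72481954  0.00707122] [ 0.35438807  0.57332672  0.08713889  1.08638679 -0.00523488  1.77296809] 53.675
```

Emit:
drive_tool --steps '[[[0, 0, 0, 0, 0, 0.03], [0, 0, 0, 0, 0, 0.04], [0, 0, 0, 0, 0, 0.04]]]'

```text
time: 54.05
tcp_pos: [0.6305, 0.2316, 0.0673]
tool_rot: [[-0.121, 0.993, 0.0], [0.993, 0.121, -0.006], [-0.006, -0.001, -1.0]]
wrist_force: [-3.3, -16.2, 10.6]
gripper_width: 0.0132
grip_force: 43.2
```

Emit:
drive_tool --steps '[[[0, 0, 0, 0, 0, 0], [0, 0, 0, 0, 0, 0], [0, 0, 0, 0, 0, 0], [0, 0, -0.3, 0, 0, 0], [0, 0, -0.7, 0, 0, 0], [0, 0, -1, 0, 0, 0], [0, 0, -1, 0, 0, 0]]]' --fingers 0.5

```text
time: 54.92
tcp_pos: [0.6321, 0.2358, 0.1688]
tool_rot: [[-0.123, 0.992, 0.004], [0.992, 0.123, 0.002], [0.001, 0.005, -1.0]]
wrist_force: [0.6, -0.1, -0.3]
gripper_width: 0.0428
grip_force: 0.0
```

Emit:
drive_tool --steps '[[[-0.3, -0.3, -0.5, 0, 0, 0], [-0.6, -0.5, -1, 0, 0, 0], [-0.6, -0.5, -1, 0, 0, 0], [-0.6, -0.5, -1, 0, 0, 0]]]'

```text
time: 55.42
tcp_pos: [0.5885, 0.1694, 0.2651]
tool_rot: [[-0.123, 0.992, -0.001], [0.992, 0.123, 0.0], [0.0, -0.001, -1.0]]
wrist_force: [1.1, -0.1, -0.3]
gripper_width: 0.0428
grip_force: 0.0
```

```bash
python3 look.py; python3 - <<'E'
from h import *
save(np.load("l_wrist.npy"),"w8.png")
E
```

```text
55.425 [0.5885202  0.16938078 0.26513589]
wrist red [348. 239.] 1672 [0.6348 0.0913] deck [0.6287 0.1078]
wrist red [336. 315.] 2169 [ 0.6356 -0.0232] deck [0.6294 0.006 ]
scene green [429. 259.] 407 [0.4475 0.1832] deck [0.4684 0.1859]
scene green [471. 283.] 444 [0.4416 0.2804] deck [0.4628 0.2787]
scene red [159.  59.] 2393 [ 0.3681 -0.7502] deck [ 0.3926 -0.7052]
scene red [291. 255.] 506 [ 0.6179 -0.0575] deck [ 0.6311 -0.0439]
scene red [314. 271.] 570 [0.6179 0.0051] deck [0.6311 0.016 ]
scene red [351. 298.] 610 [0.6178 0.1001] deck [0.6311 0.1066]
side red [356. 166.] 170 [0.6745 0.0756] deck [0.6364 0.0246]
side red [369. 177.] 204 [0.6745 0.0106] deck [ 0.6364 -0.0367]
side red [518. 361.] 4112 [ 0.5556 -0.5957] deck [ 0.5241 -0.6096]
```

View pics/w8.png

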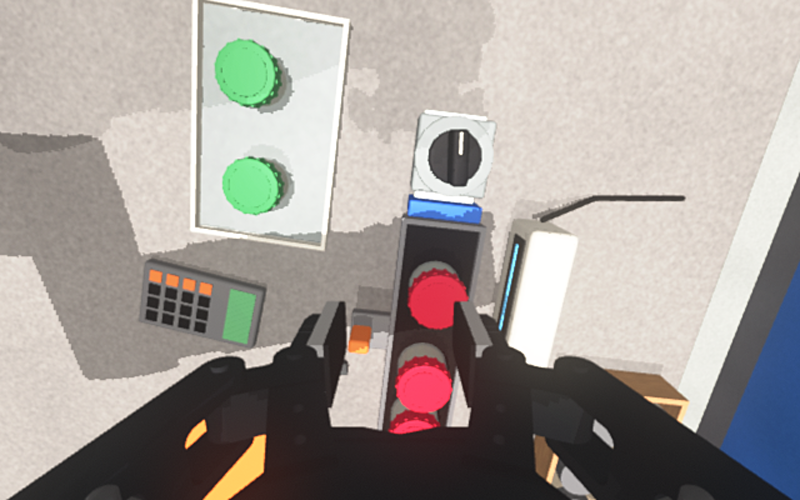

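The knob bar at (460,156) points along the slide and is tight. The carriage is against the blue stop, the red jars are on it, and both greens are in the done tray.

```bash
python3 -c "
from rig import close_job
print(close_job())"
```

```text
the job is handed in; nothing more can be done
None
```

I handed the job in at about 56 s of the 208 s allowed; no verdict came back, but the last pictures show all three red jars that were present on the carriage at the blue stop, the knob tight, both green jars in the done tray, and the white jar, loupe and calculator not moved.

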